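Stir the desiccant beads, then lift the drying pan level

TASK

Take the stirring stick out of its stand and stir the desiccant beads in the drying pan round and round clockwise as seen from above (two full turns are enough), with the foot of the stick down among the beads close to the pan's floor, then put the stick back upright in its stand, all the way down. Then lift the pan by the square grip on its stem straight up, level and with every bead in it, until its underside is about 15 cm above the table, and hold it there still; the program finishes while holding the pan in the air. Leave the oil bottle, the brush, the spare lens and the tray of inserts where they are.

Things in the scene. Friction and masses are not known exactly. Their poses are not given: they have to be found in the camera images.
- pan: round aluminium drying pan, 154 mm across the rim (140 mm at the underside), wall 3 mm, rim 42 mm high, floor 4 mm above its underside, about 0.42 kg. A round stem (18 mm diameter, flaring to 36 mm diameter within 6 mm of the floor) stands at its centre and carries a square grip. Beads lie in the trough round the stem, which is free from 10 to about 67 mm from the centre. It stands loose on the table. Origin: centre of its underside; z up
- pan_grip (a point): centre of the pan's grip, a black square block 22 x 22 mm and 38 mm tall on top of the stem (60 to 98 mm above the pan's underside); this point is 79 mm above the underside, on the pan's axis; x and y are square to its flat sides, z up
- stand: stick stand, fixed to the table: dark foot plate 76 x 76 x 8 mm with an upright aluminium tube, 40 mm outside and 27 mm inside diameter, its mouth 70 mm above the table and its inner floor 12 mm above the table. Origin: centre of its underside on the table; the tube is on its z axis
- stick_grip (a point): centre of the grip of the stirring stick, which starts upright in the stand: steel rod 12 mm diameter with a 15 mm diameter foot and, at the top, a wooden grip 18 x 18 mm square, 60 mm tall (125 to 185 mm above the foot's end); 185 mm long in all, 0.10 kg. This point is 155 mm above the foot's end; x and y are square to the grip's flat sides, z along the stick, up
- bead_1_center (a point): centre of one of the eight loose white ceramic desiccant beads (1 of 8), balls of 18 mm diameter lying on the pan's floor
- bead_2_center (a point): centre of one of the eight loose white ceramic desiccant beads (2 of 8), balls of 18 mm diameter lying on the pan's floor
- bead_3_center (a point): centre of one of the eight loose white ceramic desiccant beads (3 of 8), balls of 18 mm diameter lying on the pan's floor
- bead_4_center (a point): centre of one of the eight loose white ceramic desiccant beads (4 of 8), balls of 18 mm diameter lying on the pan's floor
- bead_5_center (a point): centre of one of the eight loose white ceramic desiccant beads (5 of 8), balls of 18 mm diameter lying on the pan's floor
- bead_6_center (a point): centre of one of the eight loose white ceramic desiccant beads (6 of 8), balls of 18 mm diameter lying on the pan's floor
- bead_7_center (a point): centre of one of the eight loose white ceramic desiccant beads (7 of 8), balls of 18 mm diameter lying on the pan's floor
- bead_8_center (a point): centre of one of the eight loose white ceramic desiccant beads (8 of 8), balls of 18 mm diameter lying on the pan's floor
- oil_bottle: bystander: pale round bottle with a pointed cap, 38 mm diameter, 105 mm tall; origin at the centre of its underside
- brush: bystander: dust brush lying flat, 168 mm long (along its y), 24 mm wide, 10 mm high; origin at the centre of its underside
- lens: bystander: flat round spare lens in its cell, 121 mm diameter, 14 mm high; origin at the centre of its underside
- inserts: bystander: small black tray of brass inserts, 62 x 90 mm, 22 mm high; origin at the centre of its underside
- stick: the stirring stick as a whole; origin at the centre of its foot's lower end, z along the stick, up
Things that resemble listed ones, but are neither listed nor needed, are in the scene too. Leave any brown or red look-alike of the pan alone.

How it is judged (in metres and radians):
On the way, in this order (a step that is already met when the one before it is completed fails the run):
1. the stick's foot, down among the beads, passes the pan's +x side of the trough (x of stick in the frame of pan between 0.02 and 0.07 m and y of stick in the frame of pan between -0.02 and 0.02 m and z of stick in the frame of pan between -0.002 and 0.018 m), for 0.03 s.
2. clockwise: then its -y side, a quarter turn on (y of stick in the frame of pan between -0.07 and -0.02 m and x of stick in the frame of pan between -0.02 and 0.02 m and z of stick in the frame of pan between -0.002 and 0.018 m), for 0.03 s.
3. then its -x side (x of stick in the frame of pan between -0.07 and -0.02 m and y of stick in the frame of pan between -0.02 and 0.02 m and z of stick in the frame of pan between -0.002 and 0.018 m), for 0.03 s.
4. then its +y side, the beads having been stirred (in each of four pairs, at least one bead over 15 mm from its start) (y of stick in the frame of pan between 0.02 and 0.07 m and x of stick in the frame of pan between -0.02 and 0.02 m and z of stick in the frame of pan between -0.002 and 0.018 m and distance of any of bead_1_center, bead_2_center from where it was at the start of the episode above 0.015 m and distance of any of bead_3_center, bead_4_center from where it was at the start of the episode above 0.015 m and distance of any of bead_5_center, bead_6_center from where it was at the start of the episode above 0.015 m and distance of any of bead_7_center, bead_8_center from where it was at the start of the episode above 0.015 m), for 0.03 s.
5. the stick stands in its stand again, fully down, and the fingers have left it (horizontal distance between stick and stand below 0.014 m and z of stick in the frame of stand between 0 and 0.03 m and angle between stick_grip's own z axis and vertical below 0.3 rad and contact force between the fingers and stick below 0.1 N), for 0.2 s.
At the end, for the whole second after the job is handed in: the robot holds the pan, underside 10 to 25 cm above the table, level within 0.1 rad, at rest (under 0.02 m/s, 0.15 rad/s), resting on nothing else, all eight beads in it; the stick stands in the stand's tube, foot at most 30 mm above the table, within 0.3 rad of upright (height (world z) of pan between 0.1 and 0.25 m and angle between pan's own z axis and vertical below 0.1 rad and linear speed of pan below 0.02 m/s and angular speed of pan below 0.15 rad/s and contact force between the fingers and pan above 1 N and contact force between pan and stand below 0.1 N and horizontal distance between stick and stand below 0.014 m and z of stick in the frame of stand between 0 and 0.03 m and angle between stick_grip's own z axis and vertical below 0.3 rad and horizontal distance between each of bead_1_center, bead_2_center, bead_3_center, bead_4_center, bead_5_center, bead_6_center, bead_7_center, bead_8_center and pan below 0.075 m and z of bead_1_center in the frame of pan between 0 and 0.045 m and z of bead_2_center in the frame of pan between 0 and 0.045 m and z of bead_3_center in the frame of pan between 0 and 0.045 m and z of bead_4_center in the frame of pan between 0 and 0.045 m and z of bead_5_center in the frame of pan between 0 and 0.045 m and z of bead_6_center in the frame of pan between 0 and 0.045 m and z of bead_7_center in the frame of pan between 0 and 0.045 m and z of bead_8_center in the frame of pan between 0 and 0.045 m); the arm keeps its last pose, push and grip.
It fails at once if the pan is tipped by more than 0.3 rad (angle between pan's own z axis and vertical above 0.3 rad).
It fails at once if a bystander (oil bottle, brush, lens, insert tray) is moved by more than 15 mm (distance of any of oil_bottle, brush, lens, inserts from where it was at the start of the episode above 0.015 m).
It fails at once if a bead leaves the pan (horizontal distance between any of bead_1_center, bead_2_center, bead_3_center, bead_4_center, bead_5_center, bead_6_center, bead_7_center, bead_8_center and pan above 0.1 m).
It also fails if it takes over 72 s, if anything falls off the work surface, if the arm or the gripper's body presses on something with over 40 N, if the wrist force passes 120 N, or if a joint passes its speed limit or range.

ROBOT

A 6-joint arm with a two-finger parallel gripper is mounted at the origin on a cart in front of the work surface, level with it; the furniture and walls round the work are solid. World frame = base frame: x ahead of the robot, y to its left, z up, the work surface at z = 0. Lengths are in m, angles in degrees, forces in N, time in s.
With the tool pointing down it reaches from about 0.4 to 0.825 m from the base axis. Payload 7 kg.
Tool frame: the origin (TCP) lies where the fingers leave the gripper's body, on its centre line; the fingertips stand 66 mm ahead of it and the grasp point (between the pads) lies 47 mm ahead of it; z points along the fingers, y is the direction in which the jaws open and shut (so a half turn about z gives the same grasp; the last joint's range is limited). The gripper opens to 88 mm and grips with 3 to 60 N. Pads are 19 mm wide; open, the fingers measure 130 mm over their backs; the gripper's body (78 mm by 193 mm) begins 47 mm behind the grasp point.
Start: joints at [88.585, 20.546, 0.682, 0, -70.136, -16.507], TCP at [0.208, 0.642, 0.292] pointing down, gripper open.
Joint ranges: [-176.03, 176.03], [-82.01, 121.73], [-58.28, 71.71], [-173.87, 95.51], [-174.79, -0.11], [-173.66, 173.66]. Speed limits (degrees/s): [136.94, 136.94, 172.46, 180, 180, 180].

INTERFACE

Orientations are given as [roll, pitch, yaw] about the fixed x, y, z axes, in that order (R = Rz(yaw) Ry(pitch) Rx(roll)).
In Python, from plant import get_obs, snapshot, close_job gives the robot as it stands.
- The arm moves only by the tool play_rows, never from a script. Its argument "series" is a list of rows, each a list of 5 numbers: the opening in per cent of the stroke, from 0 (shut) to 100 (fully open), then the shift along the tool's x, y, z in m, then the turn about the tool's z in degrees. In form: [[jaw, dx, dy, dz, spin], ...]. A call has 1 to 10 rows; each row is the pose to reach, as a shift and turn from the pose commanded when the call began, along the tool's axes at that moment; what a row does not reach only later rows make up. A row lasts 1/10 s, in which the tool goes at most 50 mm and 8.59 degrees, less where a joint would pass 70% of its speed; a pose out of reach is approached as far as the arm can. A call with a gripper value outside its range is refused whole. The fingers move at their own pace and stop on an object; the grip force is fixed at half the most. Time passes only in rows, so rows that repeat a pose let the fingers close. It gives the time, the measured TCP pose, the force and the opening at its end, in the units of the state.
- get_obs(): the state, without advancing time (a new reading comes with each control period).
- snapshot(name): name is "scene" or "top" or "wrist"; returns a dict with "frame" (420x560x3 uint8, red, green, blue), "z_map" (420x560 float32, m along the optical axis (not along the pixel's ray), 0 where there is no reading), "mtx" (3x3 intrinsics, pixels), "D" ([k1, k2, p1, p2, k3] as OpenCV has them; the pictures are not rectified), "camera_from_world" (4x4, takes a point from world to camera coordinates); the wrist camera has in their place "tool_from_camera" (4x4, takes a point from camera to tool coordinates, whose origin is the TCP and whose axes are the flange's). Camera axes: x right, y up, looking along -z (the intrinsics and any distortion apply to the point x, -y, -z); pixel columns grow to the right and rows downward; lengths in m; the calibration is good to about 2 mm. A picture is of the moment at which its call begins: read the wrist's pose just before it.
- close_job(): hands the job in, once; it reports no verdict.
The state is a dict: "clock": time; "joint_pos": joint angles; "qvel": joint speeds; "tau": joint torques, N m; "tool_pos": TCP position; "orientation": TCP orientation; "force": force on the tool from outside, world axes, zero at the start; "moment": the same for the moment, N m; "opening": finger opening in m.
Only numpy, scipy, OpenCV 4.12 (cv2) and the standard library are available. Lean on these libraries where they do the work, as an engineer would, in place of code of your own. Each camera call takes 0.05 s, during which the arm holds its last target.

## Working session

There is one attempt and no reset: what is moved stays moved. The work goes in short steps, Python scripts to look and compute and a tool call to move; the robot and the scene stay as the last step left them, time stands still between calls to the robot, and variables do not carry over. Pictures are saved under pics/ and viewed, and the job is handed in when it is done.

Besides the shell and the picture viewer there is one more tool, called in YAML: its name, and indented under it one key for each argument. play_rows: Moves the arm, as the interface text tells. Its arguments: {"type":"object","properties":{"series":{"type":"array"}},"required":["series"]}

```bash
mkdir -p pics; ls; cat > h.py <<'E'
import numpy as np, cv2
from plant import get_obs, snapshot
def save(n,f): cv2.imwrite('pics/'+n,cv2.cvtColor(f,cv2.COLOR_RGB2BGR))
E
python3 - <<'E'
from h import *
import pickle
print(get_obs())
for n in ['scene','top','wrist']:
    o=get_obs(); s=snapshot(n); s['obs']=o; save(n+'0.png',s['frame']); pickle.dump(s,open(n+'0.pkl','wb'))
    print(n,{k:np.round(v,4).tolist() for k,v in s.items() if k not in('frame','z_map','obs')})
E
```

```text
pics
{'clock': 0.0, 'joint_pos': array([ 8.85854485e+01,  2.05913155e+01,  6.32478208e-01, -2.02666820e-02,
       -7.01354003e+01, -1.65061277e+01]), 'qvel': array([ 0.07700003, -0.07196354,  0.02258224, -0.09032577,  0.01028257,
       -0.00560616]), 'tau': array([-3.99249475e-04, -5.82712662e+01,  2.93063700e+01,  6.99740991e+00,
        6.98400821e-03, -1.65924876e-04]), 'tool_pos': array([0.2076046 , 0.6418715 , 0.29121364]), 'orientation': array([ 1.79904233e+02, -8.51051201e-03, -1.79275743e+01]), 'force': array([-0.73234168, -0.1007021 ,  0.64053764]), 'moment': array([-0.00044285, -0.00888549, -0.01365481]), 'opening': 0.08768022223433149}
scene {'mtx': [[487.3745, 0.0, 282.191], [0.0, 487.3745, 211.7628], [0.0, 0.0, 1.0]], 'D': [-0.0046, 0.0, 0.0, 0.0, 0.0], 'camera_from_world': [[0.853, -0.5218, 0.0101, -0.4618], [0.3233, 0.5434, 0.7747, -0.2834], [-0.4097, -0.6575, 0.6323, -1.0053], [0.0, 0.0, 0.0, 1.0]]}
top {'mtx': [[444.4143, 0.0, 284.3413], [0.0, 444.4143, 212.8733], [0.0, 0.0, 1.0]], 'D': [-0.0525, 0.0, 0.0, 0.0, 0.0], 'camera_from_world': [[0.0119, -0.9999, 0.0041, 0.0102], [0.9969, 0.0122, 0.0772, -0.5756], [-0.0772, 0.0031, 0.997, -1.2338], [0.0, 0.0, 0.0, 1.0]]}
wrist {'mtx': [[337.2498, 0.0, 282.299], [0.0, 337.2498, 211.4933], [0.0, 0.0, 1.0]], 'D': [-0.0702, 0.0, 0.0, 0.0, 0.0], 'tool_from_camera': [[-0.0014, 0.9571, 0.2898, 0.0808], [1.0, 0.0011, 0.0011, -0.0007], [0.0007, 0.2898, -0.9571, -0.0927], [0.0, 0.0, 0.0, 1.0]]}
```

View pics/scene0.png

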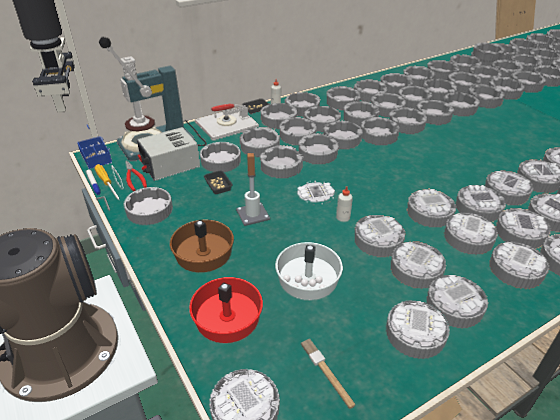

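View pics/top0.png

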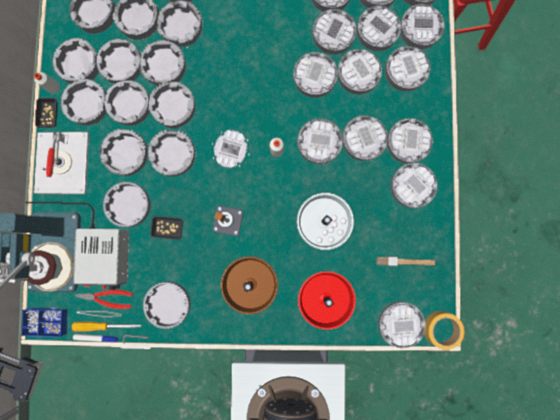

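View pics/wrist0.png

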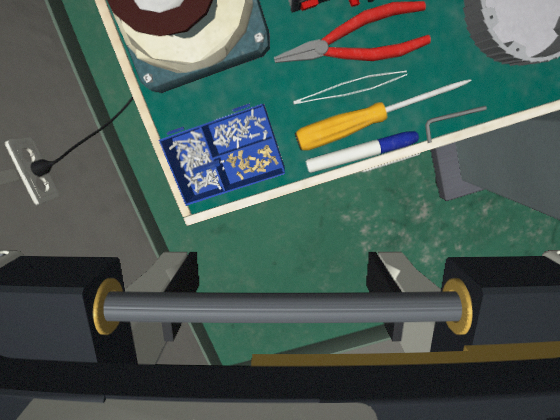

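The white pan is at top-view pixel (325,221) with its black grip at (326,220). The stand and stick are at about (228,220). In the scene view, the pan is at (309,268) and the stick's wooden grip at (251,165). Now I'll measure them.

```bash
cat >> h.py <<'E'
import pickle
from scipy.spatial.transform import Rotation as Rn
def wc(s):
    if 'camera_from_world' in s: return np.linalg.inv(s['camera_from_world'])
    o=s['obs']; T=np.eye(4); T[:3,:3]=Rn.from_euler('xyz',o['orientation'],degrees=True).as_matrix(); T[:3,3]=o['tool_pos']
    return T@s['tool_from_camera']
def rays(s,uv):
    n=cv2.undistortPoints(np.float64(uv).reshape(-1,1,2),s['mtx'],s['D']).reshape(-1,2)
    W=wc(s); d=np.c_[n[:,0],-n[:,1],-np.ones(len(n))]
    return W[:3,3], d@W[:3,:3].T
def plane(s,uv,z):
    o,d=rays(s,uv); return o+d*((z-o[2])/d[:,2])[:,None]
def cloud(s):
    h,w=s['z_map'].shape; v,u=np.mgrid[:h,:w]
    o,d=rays(s,np.c_[u.ravel(),v.ravel()]); P=o+d*s['z_map'].ravel()[:,None]
    P[s['z_map'].ravel()<=0]=np.nan
    return P.reshape(h,w,3)
def shot(n,name):
    o=get_obs(); s=snapshot(n); s['obs']=o; save(name+'.png',s['frame']); pickle.dump(s,open(name+'.pkl','wb')); return s
def ld(n): return pickle.load(open(n+'.pkl','rb'))
def crop(s,u0,u1,v0,v1,name,k=4): save(name,cv2.resize(s['frame'][v0:v1,u0:u1],None,fx=k,fy=k,interpolation=cv2.INTER_CUBIC))
E
python3 - <<'E'
from h import *
t=ld('top0'); s=ld('scene0')
crop(t,180,370,180,260,'topc.png'); crop(s,225,360,140,310,'scenec.png',3)
for n,S,(u0,u1,v0,v1) in [('top',t,(290,362,185,258)),('scene',s,(265,350,235,305))]:
    P=cloud(S); 
    sub=np.zeros(P.shape[:2],bool); sub[v0:v1,u0:u1]=1
    f=S['frame'].astype(int)
    black=sub&(f.max(2)<60)&(P[...,2]>.085)
    rim=sub&(P[...,2]>.037)&(P[...,2]<.047)
    print(n,'griptop',black.sum(),np.nanmedian(P[black],0), 'rim',rim.sum())
    q=P[rim][:,:2]; c=cv2.minEnclosingCircle(q.astype(np.float32)); print(c)
    A=np.c_[2*q,np.ones(len(q))]; x=np.linalg.lstsq(A,(q**2).sum(1),rcond=None)[0]; print(x[:2],np.sqrt(x[2]+x[0]**2+x[1]**2))
    print('table z',np.nanmedian(P[v0-5:v0+2,u0-5:u0+2,2]))
for n,S,(u0,u1,v0,v1) in [('top',t,(200,252,195,245)),('scene',s,(235,275,145,228))]:
    P=cloud(S); sub=np.zeros(P.shape[:2],bool); sub[v0:v1,u0:u1]=1
    f=S['frame'].astype(int)
    for lo,hi in [(0.004,.012),(.06,.075),(.12,.18),(.18,.21)]:
        m=sub&(P[...,2]>lo)&(P[...,2]<hi); q=P[m]; print(n,lo,hi,m.sum(),np.round(q.mean(0),4),np.round(q.min(0),4),np.round(q.max(0),4))
E
```

```text
top griptop 5 [ 0.5468039  -0.08840825  0.09457386] rim 334
((0.5543591380119324, -0.09626433253288269), 0.07855122536420822)
[ 0.55420223 -0.0962084 ] 0.07557642693773968
table z 0.0001358370801596287
scene griptop 43 [ 0.54795909 -0.1043939   0.09321236] rim 499
((0.5549854040145874, -0.09843607991933823), 0.08022299408912659)
[ 0.55376176 -0.09861026] 0.07366246695689738
table z 0.001337578725856492
top 0.004 0.012 532 [0.5541 0.1791 0.0072] [0.4864 0.1116 0.004 ] [0.6271 0.2584 0.012 ]
top 0.06 0.075 76 [0.5521 0.1738 0.0687] [0.5345 0.1594 0.0606] [0.5725 0.1973 0.0736]
top 0.12 0.18 23 [0.5513 0.172  0.1541] [0.5436 0.1679 0.1334] [0.564  0.1843 0.1746]
top 0.18 0.21 58 [0.5537 0.178  0.1953] [0.5431 0.1679 0.1822] [0.5647 0.1891 0.2028]
scene 0.004 0.012 516 [0.5908 0.2303 0.0076] [0.4951 0.1072 0.004 ] [0.7501 0.5084 0.0119]
scene 0.06 0.075 122 [0.5523 0.1721 0.0674] [0.5349 0.1545 0.0602] [0.5741 0.1965 0.0747]
scene 0.12 0.18 120 [0.551  0.1706 0.1529] [0.5432 0.1633 0.1205] [0.5631 0.1789 0.1792]
scene 0.18 0.21 67 [0.5524 0.173  0.1912] [0.5426 0.1651 0.1801] [0.5639 0.1883 0.2   ]
```

View pics/topc.png

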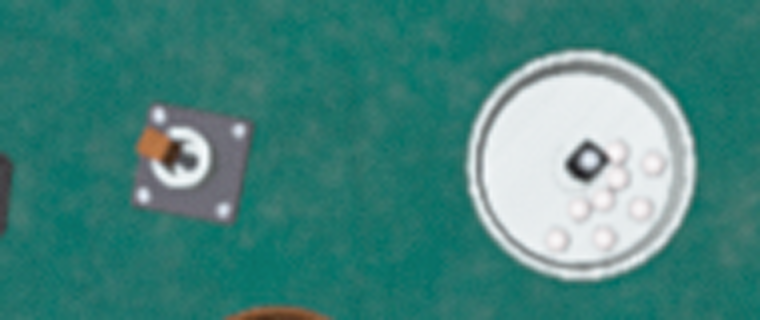

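View pics/scenec.png

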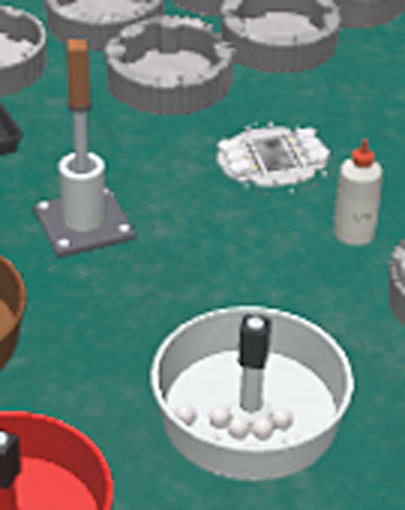

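play_rows:
  series:
    - [100,0,0,-0.05,0]
    - [100,0.02,0.015,-0.1,0]
    - [100,0.06,0.04,-0.109,0]
    - [100,0.1,0.07,-0.109,0]
    - [100,0.14,0.1,-0.109,0]
    - [100,0.18,0.13,-0.109,0]
    - [100,0.22,0.16,-0.109,0]
    - [100,0.26,0.19,-0.109,0]
    - [100,0.3,0.22,-0.109,0]
    - [100,0.34,0.25,-0.109,0]

```text
clock: 1.15
tool_pos: [0.4539, 0.2992, 0.4013]
orientation: [-180.0, 0.0, -17.9]
force: [0.3, 0.8, -0.7]
opening: 0.0874
```

play_rows:
  series:
    - [100,0.04,0.03,0,0]
    - [100,0.08,0.06,0,0]
    - [100,0.12,0.08,0,0]
    - [100,0.132,0.088,0,0]
    - [100,0.132,0.088,0,0]
    - [100,0.132,0.088,0,0]
    - [100,0.132,0.088,0,0]

```text
clock: 1.85
tool_pos: [0.5512, 0.1776, 0.4012]
orientation: [-180.0, 0.0, -17.9]
force: [0.5, 0.4, 0.0]
opening: 0.0876
```

```bash
python3 - <<'E'
from h import *
s=shot('wrist','w1'); o=s['obs']; print(o['clock'],o['tool_pos'],o['orientation'],o['joint_pos'])
save('w1.png',s['frame'])
E
```

```text
1.85 [0.55121502 0.1776296  0.40116804] [-1.79990527e+02  9.20465753e-03 -1.78607038e+01] [ 3.71950136e+01  8.58648318e+00 -1.35093735e+00 -1.31685827e-02
 -8.00600871e+01  3.49465547e+01]
```

View pics/w1.png

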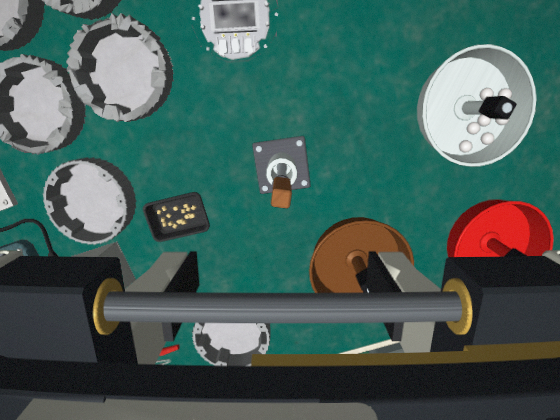

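The wrist view shows the stick's grip top at (281,200), the tube mouth at (282,172), and the pan at (477,105) with its grip near (500,107).

```bash
python3 - <<'E'
from h import *
s=ld('w1'); P=cloud(s); f=s['frame'].astype(int)
crop(s,230,330,125,220,'w1c.png',6)
sub=np.zeros(P.shape[:2],bool); sub[130:215,245:320]=1
Z=P[...,2]
for nm,m in [('top',sub&(Z>.188)&(Z<.21)),('mouth',sub&(Z>.062)&(Z<.076)),('foot',sub&(Z>.004)&(Z<.012))]:
    q=P[m]; print(nm,m.sum(),np.round(np.nanmean(q,0),4))
    pix=np.argwhere(m)[:,::-1].astype(np.float32)
    c=cv2.minAreaRect(q[:,:2].astype(np.float32)); print(np.round(c[0],4),np.round(c[1],4),c[2])
# rod / lean of stick: brown side vs heights
m=sub&(Z>.08)&(Z<.12); print('rod',P[m].mean(0),m.sum())
# pan
sub[:]=0; sub[35:175,405:545]=1
m=sub&(Z>.035)&(Z<.05); q=P[m][:,:2]; A=np.c_[2*q,np.ones(len(q))]; x=np.linalg.lstsq(A,(q**2).sum(1),rcond=None)[0]; print('rim',x[:2],np.sqrt(x[2]+x[0]**2+x[1]**2))
m=sub&(Z>.09)&(Z<.105); q=P[m]; print('grip',m.sum(),q.mean(0),cv2.minAreaRect(q[:,:2].astype(np.float32)))
crop(s,405,545,35,175,'w1p.png',4)
E
```

```text
top 387 [0.556  0.1782 0.1962]
[0.555  0.1787] [0.0178 0.0181] 64.68060302734375
mouth 342 [0.5604 0.1766 0.0694]
[0.558  0.1775] [0.0393 0.0332] 68.81501770019531
foot 1770 [0.5615 0.1764 0.0081]
[0.5457 0.1883] [0.0916 0.0984] 79.9315414428711
rod [0.55944865 0.17714724 0.09396193] 39
rim [ 0.5551251  -0.09569664] 0.07354509381658264
grip 397 [ 0.55533892 -0.09358917  0.09718298] ((0.5550506114959717, -0.09549520909786224), (0.022741267457604408, 0.022858785465359688), 46.32749938964844)
```

View pics/w1c.png

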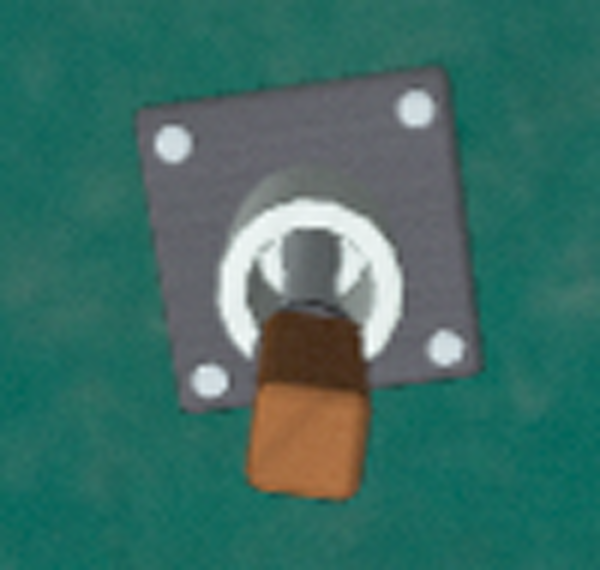

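View pics/w1p.png

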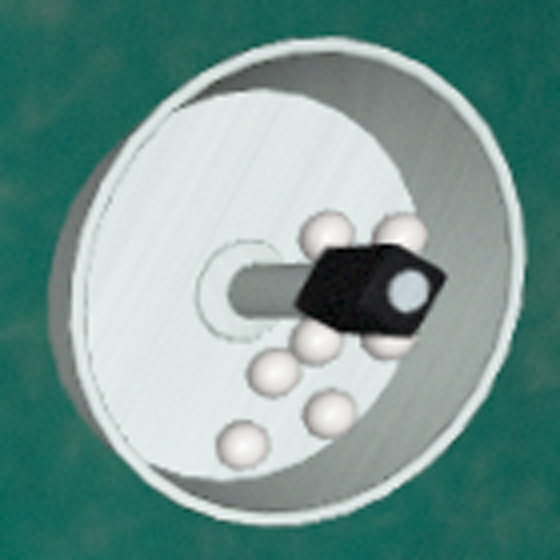

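play_rows:
  series:
    - [100,0.0033,-0.0022,0.03,6.5]
    - [100,0.0033,-0.0022,0.07,6.5]
    - [100,0.0033,-0.0022,0.11,6.5]
    - [100,0.0033,-0.0022,0.145,6.5]
    - [100,0.0033,-0.0022,0.17,6.5]
    - [100,0.0033,-0.0022,0.182,6.5]
    - [100,0.0033,-0.0022,0.187,6.5]
    - [100,0.0033,-0.0022,0.187,6.5]
    - [100,0.0033,-0.0022,0.187,6.5]

```text
clock: 2.8
tool_pos: [0.5562, 0.1785, 0.2156]
orientation: [-179.9, -0.1, -24.4]
force: [0.3, 0.4, 0.4]
opening: 0.0875
```

play_rows:
  series:
    - [0,0,0,0,0]
    - [0,0,0,0,0]
    - [0,0,0,0,0]
    - [0,0,0,0,0]
    - [0,0,0,0,0]
    - [0,0,0,0,0]
    - [0,0,0,0,0]
    - [0,0,0,0,0]
    - [0,0,0,0,0]
    - [0,0,0,0,0]

```text
clock: 3.8
tool_pos: [0.5556, 0.1779, 0.2141]
orientation: [180.0, 0.0, -24.4]
force: [0.2, -0.5, -0.0]
opening: 0.0178
```

```bash
python3 - <<'E'
from h import *
s=shot('scene','s2'); crop(s,215,315,60,230,'s2c.png',3); o=get_obs();print(o['tool_pos'],o['orientation'],o['force'],o['opening'])
E
```

```text
[0.55562278 0.1778763  0.21412135] [ 1.79997218e+02  2.19232677e-03 -2.44209466e+01] [-1.16881341  0.65143702 -0.55609165] 0.017650142827669555
```

View pics/s2c.png

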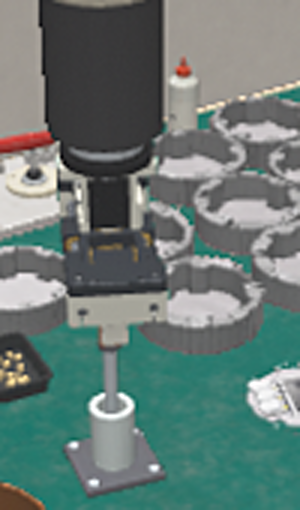

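```bash
cat > beads.py <<'E'
from h import *
import sys
def beads(S,box,z=.013):
    u0,u1,v0,v1=box; f=S['frame'][v0:v1,u0:u1]
    g=cv2.resize(f,None,fx=4,fy=4,interpolation=cv2.INTER_CUBIC)
    hsv=cv2.cvtColor(g,cv2.COLOR_RGB2HSV); 
    r=g[...,0].astype(int)-g[...,1].astype(int)
    m=((r>4)&(g.min(2)>120)).astype(np.uint8); m=cv2.morphologyEx(m,cv2.MORPH_OPEN,np.ones((5,5)))
    n,l,st,c=cv2.connectedComponentsWithStats(m)
    return [( (c[i]+.5)/4-.5+[u0,v0],st[i,4]/16) for i in range(1,n) if st[i,4]>100]
E
python3 - <<'E'
from beads import *
for n,b in [('top0',(290,362,185,258)),('w1',(405,545,35,175)),('scene0',(265,350,235,305))]:
    S=ld(n); print(n)
    for c,a in beads(S,b):
        p=plane(S,[c],.013)[0]-[.555,-.0957,0]; print(np.round(c,1),round(a),np.round(p[:2]*1e3),round(np.hypot(*p[:2])*1e3,1))
E
```

```text
top0
w1
scene0
[287.7 278.5] 10 [-51.  10.] 52.0
[319.4 279.7] 9 [ 11. -32.] 33.6
[304.5 283.3] 15 [-25. -23.] 34.4
[312.5 283.3] 15 [ -9. -33.] 34.2
```

```bash
python3 - <<'E'
from h import *
S=ld('top0')
c=np.array([(618,152),(653,163),(618,178),(603,200),(580,209),(640,208),(557,240),(603,238)])/4+[180,180]
p=plane(S,c,.013)-[.555,-.0957,0]
for q in p: print(np.round(q[:2]*1e3,1),np.round(np.hypot(*q[:2])*1e3,1),np.degrees(np.arctan2(q[1],q[0])).round())
W=ld('w1');c=np.array([(326,236),(400,235),(318,340),(274,372),(243,444),(330,413)])/4+[405,35]
p=plane(W,c,.013)-[.555,-.0957,0]; print(np.round(p*1e3,1)[:,:2])
E
```

```text
[  8.3 -30.2] 31.3 -75.0
[  0.7 -55.1] 55.2 -89.0
[-10.2 -30.2] 31.9 -109.0
[-26.  -19.6] 32.6 -143.0
[-32.6  -3.3] 32.8 -174.0
[-31.4 -46. ] 55.7 -124.0
[-54.8  12.9] 56.3 167.0
[-53.  -19.7] 56.5 -160.0
[[ 10.1 -29. ]
 [  2.9 -55.5]
 [-24.3 -20.3]
 [-30.7  -2.7]
 [-52.6  12.7]
 [-51.2 -20.5]]
```

play_rows:
  series:
    - [0,0,0,-0.02,0]
    - [0,0,0,-0.05,0]
    - [0,0,0,-0.08,0]
    - [0,0,0,-0.11,0]
    - [0,0.008,0.018,-0.11,0]
    - [0,0.02,0.05,-0.11,0]
    - [0,0.036,0.086,-0.11,0]
    - [0,0.052,0.122,-0.11,0]
    - [0,0.068,0.158,-0.11,0]
    - [0,0.082,0.194,-0.11,0]

```text
clock: 4.85
tool_pos: [0.5495, -0.0345, 0.3236]
orientation: [180.0, 0.0, -24.4]
force: [0.2, -0.2, -1.2]
opening: 0.0178
```

play_rows:
  series:
    - [0,0.007,0.018,0,0]
    - [0,0.009,0.024,0,0]
    - [0,0.009,0.024,0,0]
    - [0,0.009,0.024,0,0]

```text
clock: 5.25
tool_pos: [0.5483, -0.0579, 0.3239]
orientation: [-180.0, 0.0, -24.4]
force: [-0.8, -0.1, -0.1]
opening: 0.0177
```

```bash
python3 - <<'E'
from h import *
s=shot('scene','s3'); crop(s,215,375,100,310,'s3c.png',3); o=get_obs();print(o['clock'],o['tool_pos'],o['orientation'],o['force'],o['opening'])
t=shot('top','t3');crop(t,275,375,165,265,'t3c.png',5)
E
```

```text
5.3 [ 0.54838649 -0.05755795  0.3239625 ] [-1.79998253e+02  1.43957306e-02 -2.43889930e+01] [-0.78094145  0.22481262 -0.72383554] 0.017761322218433604
```

View pics/s3c.png

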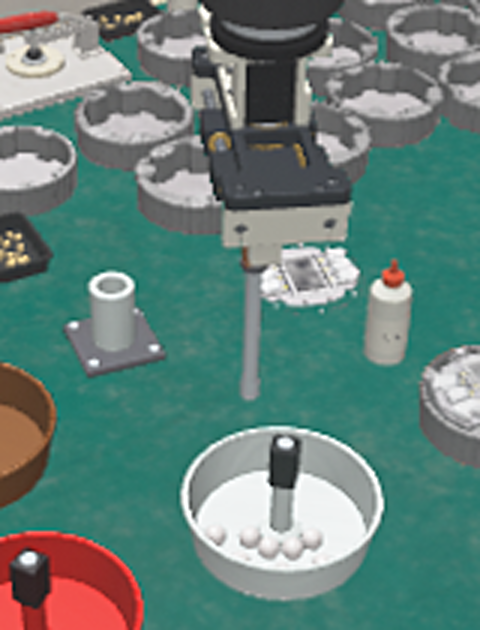

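Stick is held upright, foot at scene pixel about (298,232). I'll check the foot position and re-measure the empty stand's mouth.

```bash
python3 - <<'E'
from h import *
s=ld('s3');t=ld('t3')
print(plane(s,[[298.3,231.5]],.122))
for S,(u0,u1,v0,v1) in [(t,(200,252,195,245)),(s,(235,270,185,225))]:
    P=cloud(S); Z=P[...,2]; sub=np.zeros(Z.shape,bool); sub[v0:v1,u0:u1]=1
    m=sub&(Z>.066)&(Z<.075); q=P[m]; print(m.sum(),q.mean(0),cv2.minEnclosingCircle(q[:,:2].astype(np.float32)))
    x,y=np.nanmin(q,0)[:2],np.nanmax(q,0)[:2]; print((x+y)/2,y-x)
    f=S['frame'].astype(int); br=sub&(f.min(2)>150); u=np.argwhere(br)[:,::-1]
P=cloud(s);f=s['frame'].astype(int)
# tilt of the rod: steel pixels z .13-.24
sub=np.zeros(P.shape[:2],bool); sub[188:233,290:306]=1
for lo,hi in [(.12,.14),(.15,.18),(.19,.22)]:
    m=sub&(P[...,2]>lo)&(P[...,2]<hi)&(np.abs(P[...,0]-.548)<.04)&(abs(P[...,1]+.058)<.04); print(lo,m.sum(),P[m].mean(0))
E
```

```text
[[ 0.54623073 -0.06025594  0.122     ]]
0 [nan nan nan] ((0.0, 0.0), 0.0)<stdin>:6: RuntimeWarning: Mean of empty slice.
  ret = um.true_divide(
Traceback (most recent call last):
ValueError: zero-size array to reduction operation fmin which has no identity
```

View pics/t3c.png

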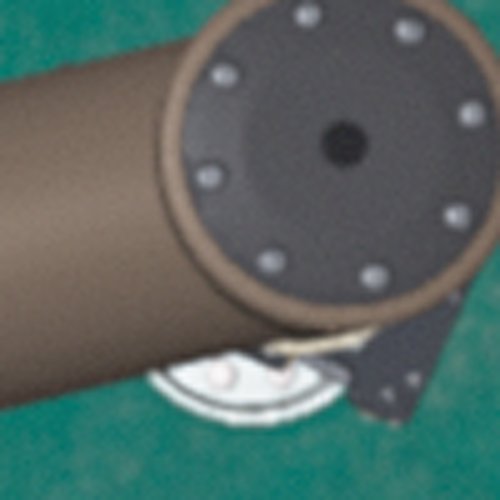

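```bash
cat > circ.py <<'E'
import numpy as np,sys
from plant import get_obs
def rows(cx,cy,th0,r0,step,n,r1):
    o=get_obs(); y=np.radians(o['orientation'][2]); p=np.array(o['tool_pos'][:2])
    p0=np.array([cx+r0*np.cos(np.radians(th0)),cy+r0*np.sin(np.radians(th0))])
    print('err mm',np.round((p-p0)*1e3,1),'z',o['tool_pos'][2],o['force'],o['clock'])
    c,s=np.cos(y),np.sin(y); k=0;th=th0
    while k<n:
        out=[]; b=p0
        for i in range(min(10,n-k)):
            th-=step; k+=1; r=r0+(r1-r0)*min(1,k/6)
            q=np.array([cx+r*np.cos(np.radians(th)),cy+r*np.sin(np.radians(th))]); d=q-b
            out.append([0,round(c*d[0]+s*d[1],4),round(s*d[0]-c*d[1],4),0,0])
        p0=q; print('th',th,out)
if __name__=='__main__': rows(*[float(a) for a in sys.argv[1:]])
E
python3 circ.py .555 -.0957 100 .038 10 36 .038
```

```text
err mm [0.  0.9] z 0.32402249390175064 [-0.15417806  0.30757316 -0.63242871] 5.35
th 0.0 [[0, np.float64(0.0058), np.float64(-0.0032), 0, 0], [0, np.float64(0.012), np.float64(-0.0054), 0, 0], [0, np.float64(0.0186), np.float64(-0.0065), 0, 0], [0, np.float64(0.0252), np.float64(-0.0064), 0, 0], [0, np.float64(0.0317), np.float64(-0.0052), 0, 0], [0, np.float64(0.0379), np.float64(-0.0029), 0, 0], [0, np.float64(0.0436), np.float64(0.0005), 0, 0], [0, np.float64(0.0486), np.float64(0.0048), 0, 0], [0, np.float64(0.0528), np.float64(0.0099), 0, 0], [0, np.float64(0.0561), np.float64(0.0157), 0, 0]]
th -100.0 [[0, np.float64(0.0022), np.float64(0.0062), 0, 0], [0, np.float64(0.0033), np.float64(0.0128), 0, 0], [0, np.float64(0.0032), np.float64(0.0194), 0, 0], [0, np.float64(0.002), np.float64(0.0259), 0, 0], [0, np.float64(-0.0004), np.float64(0.0321), 0, 0], [0, np.float64(-0.0037), np.float64(0.0378), 0, 0], [0, np.float64(-0.008), np.float64(0.0428), 0, 0], [0, np.float64(-0.0132), np.float64(0.047), 0, 0], [0, np.float64(-0.0189), np.float64(0.0503), 0, 0], [0, np.float64(-0.0252)
[... 238 characters left out ...]
6), 0, 0], [0, np.float64(-0.0316), np.float64(-0.0059), 0, 0], [0, np.float64(-0.0366), np.float64(-0.0102), 0, 0], [0, np.float64(-0.0408), np.float64(-0.0154), 0, 0], [0, np.float64(-0.044), np.float64(-0.0211), 0, 0], [0, np.float64(-0.0462), np.float64(-0.0274), 0, 0], [0, np.float64(-0.0473), np.float64(-0.0339), 0, 0]]Traceback (most recent call last):
  File "circ.py", line 15, in <module>
    if __name__=='__main__': rows(*[float(a) for a in sys.argv[1:]])
                             ~~~~^^^^^^^^^^^^^^^^^^^^^^^^^^^^^^^^^^^
  File "circ.py", line 10, in rows
    for i in range(min(10,n-k)):
             ~~~~~^^^^^^^^^^^^^
TypeError: 'float' object cannot be interpreted as an integer
```

play_rows:
  series:
    - [0,0,0,0.04,0]
    - [0,0,0,0.075,0]
    - [0,0,0,0.095,0]
    - [0,0,0,0.106,0]
    - [0,0,0,0.111,0]
    - [0,0,0,0.1135,0]
    - [0,0,0,0.1135,0]
    - [0,0,0,0.1135,0]

```text
clock: 6.15
tool_pos: [0.5489, -0.0581, 0.2117]
orientation: [-179.9, -0.1, -24.4]
force: [-0.5, -0.4, -1.7]
opening: 0.0179
```

play_rows:
  series:
    - [0,0.006,-0.003,0,0]
    - [0,0.012,-0.0055,0,0]
    - [0,0.0185,-0.0065,0,0]
    - [0,0.025,-0.0065,0,0]
    - [0,0.0315,-0.005,0,0]
    - [0,0.038,-0.003,0,0]
    - [0,0.0435,0.0005,0,0]
    - [0,0.0485,0.005,0,0]
    - [0,0.053,0.01,0,0]
    - [0,0.056,0.0155,0,0]

```text
clock: 7.15
tool_pos: [0.593, -0.0962, 0.2106]
orientation: [180.0, 0.0, -24.4]
force: [0.6, 0.4, -1.0]
opening: 0.0179
```

play_rows:
  series:
    - [0,0.002,0.006,0,0]
    - [0,0.0035,0.013,0,0]
    - [0,0.003,0.0195,0,0]
    - [0,0.002,0.026,0,0]
    - [0,-0.0005,0.032,0,0]
    - [0,-0.0035,0.038,0,0]
    - [0,-0.008,0.043,0,0]
    - [0,-0.013,0.047,0,0]
    - [0,-0.019,0.0505,0,0]
    - [0,-0.025,0.0525,0,0]

```text
clock: 8.15
tool_pos: [0.5477, -0.133, 0.2107]
orientation: [-180.0, 0.0, -24.4]
force: [1.2, 0.0, -0.8]
opening: 0.0177
```

```bash
python3 - <<'E'
from h import *
s=shot('scene','s4'); crop(s,235,375,150,310,'s4c.png',3); o=get_obs();print(o['clock'],o['tool_pos'],o['force'],o['opening'])
E
```

```text
8.2 [ 0.54687124 -0.13284482  0.21070459] [-1.72301338  1.2192277  -2.24744282] 0.017833642773414274
```

View pics/s4c.png

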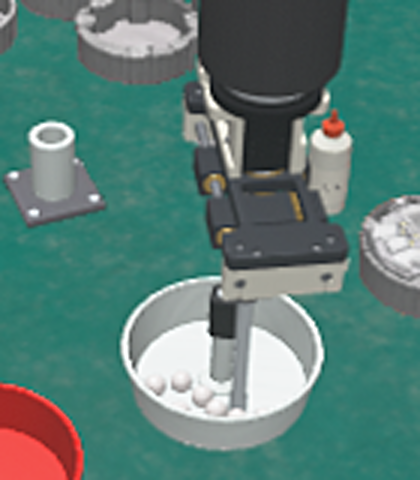

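play_rows:
  series:
    - [0,-0.0065,0.001,0,0]
    - [0,-0.013,0.001,0,0]
    - [0,-0.0195,0,0,0]
    - [0,-0.026,-0.0025,0,0]
    - [0,-0.0315,-0.006,0,0]
    - [0,-0.0365,-0.01,0,0]
    - [0,-0.041,-0.0155,0,0]
    - [0,-0.044,-0.021,0,0]
    - [0,-0.046,-0.0275,0,0]
    - [0,-0.0475,-0.034,0,0]

```text
clock: 9.2
tool_pos: [0.5194, -0.0817, 0.2107]
orientation: [-180.0, -0.0, -24.4]
force: [0.7, 0.7, -1.8]
opening: 0.0179
```

```bash
cat >> h.py <<'E'
def panfit(S,box=(262,355,232,308)):
    u0,u1,v0,v1=box
    P=cloud(S); Z=P[...,2]; sub=np.zeros(Z.shape,bool); sub[v0:v1,u0:u1]=1
    m=sub&(Z>.037)&(Z<.047)&(np.abs(np.hypot(P[...,0]-.555,P[...,1]+.096)-.076)<.02)
    q=P[m][:,:2]
    for _ in range(5):
        A=np.c_[2*q,np.ones(len(q))]; x=np.linalg.lstsq(A,(q**2).sum(1),rcond=None)[0]; r=np.sqrt(x[2]+x[0]**2+x[1]**2)
        e=np.abs(np.hypot(*(q-x[:2]).T)-r); q=q[e<.006]
    return x[:2],r,len(q)
E
python3 - <<'E'
from h import *
print(panfit(ld('scene0')))
print(panfit(ld('s4')))
s=shot('scene','s5'); print(panfit(s)); crop(s,235,375,150,310,'s5c.png',3); o=get_obs();print(o['clock'],o['tool_pos'],o['force'],o['opening'])
E
```

```text
(array([ 0.55350714, -0.09900723]), np.float64(0.07550089464621895), 474)
(array([ 0.55355843, -0.09886892]), np.float64(0.07541062428044426), 422)
(array([ 0.55343726, -0.09882286]), np.float64(0.07558452900993665), 460)
9.25 [ 0.51978498 -0.08113871  0.21068362] [ 0.85183536  0.91759823 -0.27163377] 0.018039240278256735
```

View pics/s5c.png

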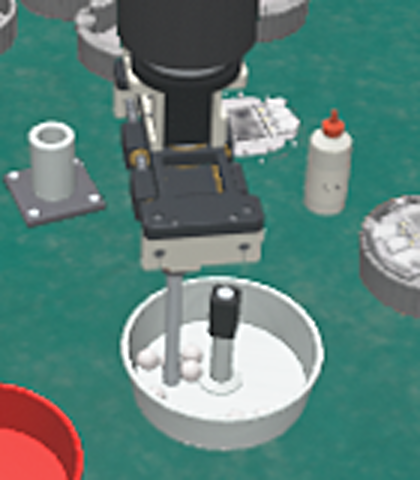

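The pan has not moved and the beads are being swept along. I'll widen the radius for the outer beads.

```bash
sed -i 's/round(c\*d\[0\]+s\*d\[1\],4)/float(round(c*d[0]+s*d[1],4))/; s/round(s\*d\[0\]-c\*d\[1\],4)/float(round(s*d[0]-c*d[1],4))/; s/float(a) for a/(float(a) if "." in a or "-" in a else int(a)) for a/' circ.py; python3 circ.py .555 -.0957 160 .038 10 50 .046
```

```text
err mm [0.5 1.6] z 0.21068361859139562 [ 0.85183536  0.91759823 -0.27163377] 9.25
th 60 [[0, -0.0013, -0.0068, 0, 0], [0, -0.0013, -0.0139, 0, 0], [0, 0.0, -0.0211, 0, 0], [0, 0.0027, -0.0281, 0, 0], [0, 0.0066, -0.0348, 0, 0], [0, 0.0119, -0.0409, 0, 0], [0, 0.0189, -0.0448, 0, 0], [0, 0.0264, -0.0475, 0, 0], [0, 0.0344, -0.0488, 0, 0], [0, 0.0424, -0.0487, 0, 0]]
th -40 [[0, 0.0079, 0.0015, 0, 0], [0, 0.0154, 0.0043, 0, 0], [0, 0.0223, 0.0084, 0, 0], [0, 0.0284, 0.0136, 0, 0], [0, 0.0335, 0.0198, 0, 0], [0, 0.0374, 0.0268, 0, 0], [0, 0.0401, 0.0343, 0, 0], [0, 0.0414, 0.0423, 0, 0], [0, 0.0413, 0.0503, 0, 0], [0, 0.0398, 0.0582, 0, 0]]
th -140 [[0, -0.0028, 0.0075, 0, 0], [0, -0.0069, 0.0144, 0, 0], [0, -0.0121, 0.0205, 0, 0], [0, -0.0183, 0.0256, 0, 0], [0, -0.0253, 0.0295, 0, 0], [0, -0.0329, 0.0322, 0, 0], [0, -0.0408, 0.0335, 0, 0], [0, -0.0488, 0.0334, 0, 0], [0, -0.0567, 0.0319, 0, 0], [0, -0.0642, 0.0291, 0, 0]]
th -240 [[0, -0.0069, -0.0041, 0, 0], [0, -0.013, -0.0093, 0, 0], [0, -0.0181, -0.0155, 0, 0], [0, -0.022, -0.0225, 0, 0], [0, -0.0247, -0.03, 0, 0], [0, -0.026, -0.038, 0, 0], [0, -0.0259, -0.046, 0, 0], [0, -0.0244, -0.0539, 0, 0], [0, -0.0216, -0.0614, 0, 0], [0, -0.0175, -0.0683, 0, 0]]
th -340 [[0, 0.0052, -0.0061, 0, 0], [0, 0.0114, -0.0112, 0, 0], [0, 0.0184, -0.0151, 0, 0], [0, 0.026, -0.0178, 0, 0], [0, 0.0339, -0.0191, 0, 0], [0, 0.0419, -0.019, 0, 0], [0, 0.0498, -0.0175, 0, 0], [0, 0.0573, -0.0147, 0, 0], [0, 0.0642, -0.0106, 0, 0], [0, 0.0703, -0.0054, 0, 0]]
```

play_rows:
  series:
    - [0,-0.0015,-0.007,0,0]
    - [0,-0.0015,-0.014,0,0]
    - [0,0,-0.021,0,0]
    - [0,0.0025,-0.028,0,0]
    - [0,0.0065,-0.035,0,0]
    - [0,0.012,-0.041,0,0]
    - [0,0.019,-0.045,0,0]
    - [0,0.0265,-0.0475,0,0]
    - [0,0.0345,-0.049,0,0]
    - [0,0.0425,-0.0485,0,0]

```text
clock: 10.25
tool_pos: [0.5791, -0.0557, 0.2106]
orientation: [-179.9, -0.0, -24.4]
force: [-0.5, 0.7, -0.9]
opening: 0.0176
```

play_rows:
  series:
    - [0,0.008,0.0015,0,0]
    - [0,0.0155,0.0045,0,0]
    - [0,0.0225,0.0085,0,0]
    - [0,0.0285,0.0135,0,0]
    - [0,0.0335,0.02,0,0]
    - [0,0.0375,0.027,0,0]
    - [0,0.04,0.0345,0,0]
    - [0,0.0415,0.0425,0,0]
    - [0,0.0415,0.0505,0,0]
    - [0,0.04,0.058,0,0]

```text
clock: 11.25
tool_pos: [0.59, -0.1258, 0.2107]
orientation: [180.0, 0.0, -24.4]
force: [-0.9, -0.7, -1.1]
opening: 0.0178
```

play_rows:
  series:
    - [0,-0.003,0.0075,0,0]
    - [0,-0.007,0.0145,0,0]
    - [0,-0.012,0.0205,0,0]
    - [0,-0.0185,0.0255,0,0]
    - [0,-0.0255,0.0295,0,0]
    - [0,-0.033,0.032,0,0]
    - [0,-0.041,0.0335,0,0]
    - [0,-0.049,0.0335,0,0]
    - [0,-0.0565,0.032,0,0]
    - [0,-0.064,0.029,0,0]

```text
clock: 12.25
tool_pos: [0.5199, -0.1247, 0.2109]
orientation: [-180.0, -0.0, -24.4]
force: [0.7, 0.3, -1.7]
opening: 0.0183
```

```bash
python3 - <<'E'
from h import *
s=shot('scene','s6'); print(panfit(s)); crop(s,235,375,150,310,'s6c.png',3); o=get_obs();print(o['clock'],o['tool_pos'],o['force'],o['opening'])
E
```

```text
(array([ 0.55286222, -0.09920922]), np.float64(0.07546242956212919), 367)
12.3 [ 0.51871741 -0.12418433  0.21070344] [-2.07162314  1.91792887 -2.29817708] 0.017877721664128498
```

View pics/s6c.png

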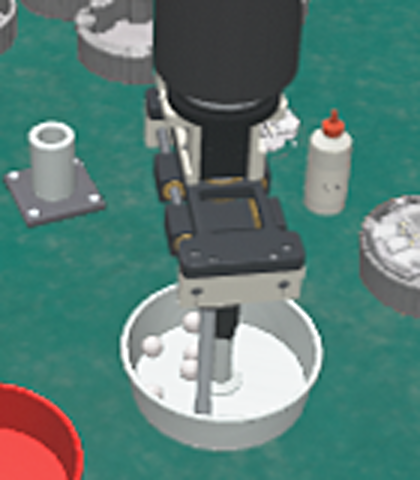

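Going well, and the pan is steady. I'll continue with two more calls.

play_rows:
  series:
    - [0,-0.007,-0.004,0,0]
    - [0,-0.013,-0.0095,0,0]
    - [0,-0.018,-0.0155,0,0]
    - [0,-0.022,-0.0225,0,0]
    - [0,-0.0245,-0.03,0,0]
    - [0,-0.026,-0.038,0,0]
    - [0,-0.026,-0.046,0,0]
    - [0,-0.0245,-0.054,0,0]
    - [0,-0.0215,-0.0615,0,0]
    - [0,-0.0175,-0.0685,0,0]

```text
clock: 13.3
tool_pos: [0.533, -0.0554, 0.2106]
orientation: [179.9, 0.0, -24.4]
force: [1.0, -3.5, -1.3]
opening: 0.0178
```

play_rows:
  series:
    - [0,0.005,-0.006,0,0]
    - [0,0.0115,-0.011,0,0]
    - [0,0.0185,-0.015,0,0]
    - [0,0.026,-0.018,0,0]
    - [0,0.034,-0.019,0,0]
    - [0,0.042,-0.019,0,0]
    - [0,0.05,-0.0175,0,0]
    - [0,0.0575,-0.0145,0,0]
    - [0,0.064,-0.0105,0,0]
    - [0,0.07,-0.0055,0,0]

```text
clock: 14.3
tool_pos: [0.599, -0.0799, 0.2107]
orientation: [-180.0, -0.0, -24.4]
force: [-0.8, 0.7, -0.2]
opening: 0.0176
```

```bash
python3 - <<'E'
from h import *
s=shot('scene','s7'); print(panfit(s)); crop(s,235,375,150,310,'s7c.png',3); o=get_obs();print(o['clock'],o['tool_pos'],o['force'],o['opening'])
E
python3 circ.py .555 -.0957 20 .046 10 50 .042
```

```text
(array([ 0.55224306, -0.09386874]), np.float64(0.07547982369096473), 450)
14.35 [ 0.59928173 -0.08076475  0.21063138] [ 1.35130965 -0.38954843 -0.85465821] 0.017770733515207304
err mm [ 1.1 -0.8] z 0.21063138242944623 [ 1.35130965 -0.38954843 -0.85465821] 14.35
th -80 [[0, 0.0045, 0.0066, 0, 0], [0, 0.0078, 0.0137, 0, 0], [0, 0.0098, 0.0212, 0, 0], [0, 0.0104, 0.0289, 0, 0], [0, 0.0096, 0.0363, 0, 0], [0, 0.0076, 0.0435, 0, 0], [0, 0.0051, 0.0503, 0, 0], [0, 0.0013, 0.0566, 0, 0], [0, -0.0034, 0.0622, 0, 0], [0, -0.0091, 0.0668, 0, 0]]
th -180 [[0, -0.0064, 0.0036, 0, 0], [0, -0.0133, 0.006, 0, 0], [0, -0.0205, 0.0072, 0, 0], [0, -0.0278, 0.0072, 0, 0], [0, -0.035, 0.0058, 0, 0], [0, -0.0419, 0.0033, 0, 0], [0, -0.0482, -0.0005, 0, 0], [0, -0.0537, -0.0052, 0, 0], [0, -0.0584, -0.0109, 0, 0], [0, -0.062, -0.0173, 0, 0]]
th -280 [[0, -0.0024, -0.0069, 0, 0], [0, -0.0036, -0.0141, 0, 0], [0, -0.0036, -0.0214, 0, 0], [0, -0.0022, -0.0286, 0, 0], [0, 0.0003, -0.0355, 0, 0], [0, 0.0041, -0.0418, 0, 0], [0, 0.0088, -0.0474, 0, 0], [0, 0.0145, -0.052, 0, 0], [0, 0.0209, -0.0556, 0, 0], [0, 0.0278, -0.0581, 0, 0]]
th -380 [[0, 0.0072, -0.0012, 0, 0], [0, 0.0145, -0.0011, 0, 0], [0, 0.0217, 0.0002, 0, 0], [0, 0.0286, 0.0028, 0, 0], [0, 0.0349, 0.0065, 0, 0], [0, 0.0405, 0.0113, 0, 0], [0, 0.0451, 0.0169, 0, 0], [0, 0.0487, 0.0233, 0, 0], [0, 0.0512, 0.0302, 0, 0], [0, 0.0524, 0.0374, 0, 0]]
th -480 [[0, -0.0001, 0.0073, 0, 0], [0, -0.0014, 0.0145, 0, 0], [0, -0.004, 0.0214, 0, 0], [0, -0.0077, 0.0277, 0, 0], [0, -0.0125, 0.0332, 0, 0], [0, -0.0181, 0.0379, 0, 0], [0, -0.0245, 0.0415, 0, 0], [0, -0.0314, 0.0439, 0, 0], [0, -0.0386, 0.0451, 0, 0], [0, -0.0459, 0.0451, 0, 0]]
```

View pics/s7c.png

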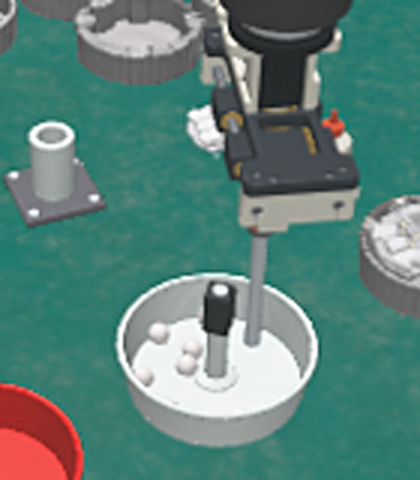

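```bash
python3 circ.py .554 -.0905 12 .046 10 40 .040
```

```text
err mm [0.3 0.2] z 0.21063138242944623 [ 1.35130965 -0.38954843 -0.85465821] 14.35
th -88 [[0, 0.0033, 0.0073, 0, 0], [0, 0.0052, 0.0149, 0, 0], [0, 0.0057, 0.0225, 0, 0], [0, 0.0049, 0.0299, 0, 0], [0, 0.0029, 0.0369, 0, 0], [0, -0.0003, 0.0433, 0, 0], [0, -0.0037, 0.0494, 0, 0], [0, -0.008, 0.0549, 0, 0], [0, -0.0132, 0.0595, 0, 0], [0, -0.0192, 0.0631, 0, 0]]
th -188 [[0, -0.0065, 0.0025, 0, 0], [0, -0.0133, 0.0039, 0, 0], [0, -0.0203, 0.0041, 0, 0], [0, -0.0272, 0.0031, 0, 0], [0, -0.0338, 0.0009, 0, 0], [0, -0.0399, -0.0025, 0, 0], [0, -0.0454, -0.0068, 0, 0], [0, -0.05, -0.012, 0, 0], [0, -0.0536, -0.018, 0, 0], [0, -0.0562, -0.0245, 0, 0]]
th -288 [[0, -0.0014, -0.0068, 0, 0], [0, -0.0016, -0.0138, 0, 0], [0, -0.0005, -0.0207, 0, 0], [0, 0.0017, -0.0273, 0, 0], [0, 0.005, -0.0334, 0, 0], [0, 0.0094, -0.0389, 0, 0], [0, 0.0146, -0.0435, 0, 0], [0, 0.0205, -0.0471, 0, 0], [0, 0.027, -0.0497, 0, 0], [0, 0.0339, -0.0511, 0, 0]]
th -388 [[0, 0.007, -0.0002, 0, 0], [0, 0.0139, 0.0009, 0, 0], [0, 0.0205, 0.0031, 0, 0], [0, 0.0266, 0.0064, 0, 0], [0, 0.0321, 0.0108, 0, 0], [0, 0.0367, 0.016, 0, 0], [0, 0.0403, 0.0219, 0, 0], [0, 0.0429, 0.0284, 0, 0], [0, 0.0442, 0.0353, 0, 0], [0, 0.0444, 0.0422, 0, 0]]
```

play_rows:
  series:
    - [0,0.0035,0.0075,0,0]
    - [0,0.005,0.015,0,0]
    - [0,0.0055,0.0225,0,0]
    - [0,0.005,0.03,0,0]
    - [0,0.003,0.037,0,0]
    - [0,-0.0005,0.0435,0,0]
    - [0,-0.0035,0.0495,0,0]
    - [0,-0.008,0.055,0,0]
    - [0,-0.013,0.0595,0,0]
    - [0,-0.019,0.063,0,0]

```text
clock: 15.35
tool_pos: [0.5547, -0.1291, 0.2107]
orientation: [-180.0, -0.0, -24.4]
force: [-0.4, 0.6, -1.6]
opening: 0.0175
```

play_rows:
  series:
    - [0,-0.0065,0.0025,0,0]
    - [0,-0.0135,0.004,0,0]
    - [0,-0.0205,0.004,0,0]
    - [0,-0.027,0.003,0,0]
    - [0,-0.034,0.001,0,0]
    - [0,-0.04,-0.0025,0,0]
    - [0,-0.0455,-0.007,0,0]
    - [0,-0.05,-0.012,0,0]
    - [0,-0.0535,-0.018,0,0]
    - [0,-0.056,-0.0245,0,0]

```text
clock: 16.35
tool_pos: [0.5144, -0.0828, 0.2107]
orientation: [-180.0, -0.0, -24.4]
force: [0.1, -0.1, -1.0]
opening: 0.0177
```

play_rows:
  series:
    - [0,-0.0015,-0.007,0,0]
    - [0,-0.0015,-0.014,0,0]
    - [0,-0.0005,-0.0205,0,0]
    - [0,0.0015,-0.0275,0,0]
    - [0,0.005,-0.0335,0,0]
    - [0,0.0095,-0.039,0,0]
    - [0,0.0145,-0.0435,0,0]
    - [0,0.0205,-0.047,0,0]
    - [0,0.027,-0.0495,0,0]
    - [0,0.034,-0.051,0,0]

```text
clock: 17.35
tool_pos: [0.5671, -0.0511, 0.2106]
orientation: [-180.0, 0.0, -24.4]
force: [-0.4, 1.0, -1.0]
opening: 0.0177
```

play_rows:
  series:
    - [0,0.007,0,0,0]
    - [0,0.014,0.001,0,0]
    - [0,0.0205,0.003,0,0]
    - [0,0.0265,0.0065,0,0]
    - [0,0.032,0.011,0,0]
    - [0,0.0365,0.016,0,0]
    - [0,0.04,0.022,0,0]
    - [0,0.043,0.0285,0,0]
    - [0,0.044,0.0355,0,0]
    - [0,0.0445,0.042,0,0]

```text
clock: 18.35
tool_pos: [0.5893, -0.1084, 0.2107]
orientation: [180.0, 0.0, -24.4]
force: [-0.2, 0.8, -1.6]
opening: 0.018
```

```bash
python3 - <<'E'
from h import *
s=shot('scene','s8'); print(panfit(s)); crop(s,235,375,150,310,'s8c.png',3); o=get_obs();print(o['clock'],o['tool_pos'],o['force'],o['opening'])
E
```

```text
(array([ 0.55230379, -0.09388514]), np.float64(0.07548495153665966), 453)
18.4 [ 0.58885545 -0.1089477   0.21066941] [-0.1442358  -0.65883772 -1.40979623] 0.017588740266543536
```

View pics/s8c.png

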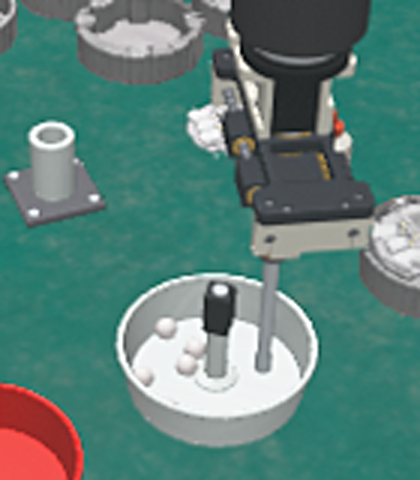

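play_rows:
  series:
    - [0,0,0,-0.02,0]
    - [0,0,0,-0.05,0]
    - [0,0,0,-0.09,0]
    - [0,0,0,-0.113,0]
    - [0,0,0,-0.113,0]
    - [0,0,0,-0.113,0]
    - [0,0,0,-0.113,0]

```text
clock: 19.1
tool_pos: [0.5889, -0.1077, 0.3224]
orientation: [180.0, 0.1, -24.4]
force: [-0.8, -0.1, -1.7]
opening: 0.0177
```

```bash
python3 - <<'E'
from h import *
s=shot('wrist','w9'); print(s['obs']['tool_pos'])
E
```

```text
[ 0.58888927 -0.10766537  0.32242094]
```

View pics/w9.png

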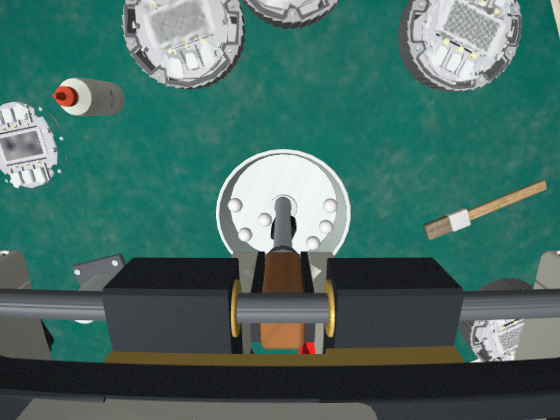

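```bash
python3 - <<'E'
from h import *
s=ld('w9'); c=[(330,205),(326,227),(313,243),(236,205),(265,219),(245,234)]
p=plane(s,c,.013)[:,:2]
ini=np.array([[8.3,-30.2],[.7,-55],[-10,-30],[-26,-20],[-32.6,-3.3],[-31,-46],[-54,13],[-53,-20]])/1e3+[.555,-.0957]
print(np.round((p-[.554,-.0905])*1e3)); 
for q in p: print(np.round(np.hypot(*(ini-q).T)*1e3))
crop(s,205,365,140,260,'w9c.png',4)
E
```

```text
[[-19. -56.]
 [-44. -41.]
 [-57. -17.]
 [ 29.  50.]
 [ -2.  25.]
 [-10.  57.]]
[35. 21. 23. 32. 49. 12. 72. 45.]
[54. 50. 36. 25. 35. 18. 49. 17.]
[69. 73. 52. 33. 27. 44. 25. 10.]
[ 88. 113.  93.  92.  84. 117.  92. 110.]
[62. 85. 61. 55. 44. 81. 53. 70.]
[ 94. 118.  92.  83.  69. 110.  65.  92.]
```

View pics/w9c.png

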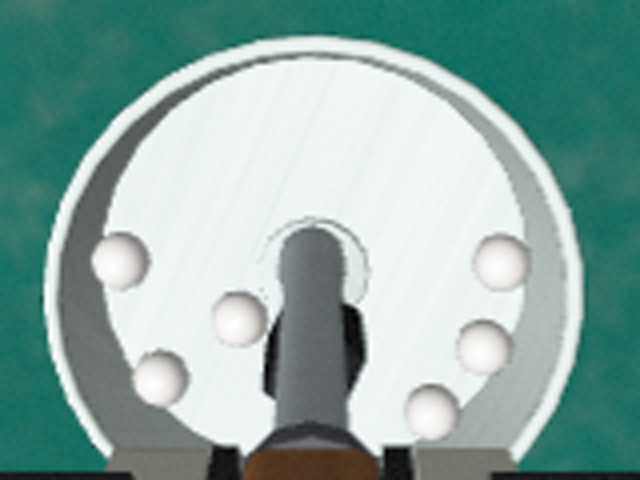

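Outer beads may have moved only about 15 mm, so I'll do another turn at a larger radius about the pan's re-measured centre.

```bash
python3 circ.py .5539 -.0905 -27.0 .039 10 50 .050
```

```text
err mm [0.3 0.5] z 0.3222480444257711 [ 1.11599482 -0.79310228 -1.802727  ] 19.15
th -127.0 [[0, 0.0009, 0.0071, 0, 0], [0, 0.0004, 0.0146, 0, 0], [0, -0.0015, 0.0222, 0, 0], [0, -0.0048, 0.0296, 0, 0], [0, -0.0097, 0.0365, 0, 0], [0, -0.0159, 0.0426, 0, 0], [0, -0.024, 0.046, 0, 0], [0, -0.0325, 0.0478, 0, 0], [0, -0.0412, 0.0482, 0, 0], [0, -0.0498, 0.047, 0, 0]]
th -227.0 [[0, -0.0083, -0.0026, 0, 0], [0, -0.016, -0.0067, 0, 0], [0, -0.0229, -0.012, 0, 0], [0, -0.0288, -0.0184, 0, 0], [0, -0.0335, -0.0258, 0, 0], [0, -0.0368, -0.0338, 0, 0], [0, -0.0387, -0.0423, 0, 0], [0, -0.0391, -0.051, 0, 0], [0, -0.0379, -0.0597, 0, 0], [0, -0.0353, -0.068, 0, 0]]
th -327.0 [[0, 0.004, -0.0077, 0, 0], [0, 0.0093, -0.0146, 0, 0], [0, 0.0158, -0.0205, 0, 0], [0, 0.0231, -0.0252, 0, 0], [0, 0.0312, -0.0285, 0, 0], [0, 0.0397, -0.0304, 0, 0], [0, 0.0484, -0.0308, 0, 0], [0, 0.0571, -0.0296, 0, 0], [0, 0.0654, -0.027, 0, 0], [0, 0.0731, -0.0229, 0, 0]]
th -427.0 [[0, 0.0069, 0.0053, 0, 0], [0, 0.0128, 0.0117, 0, 0], [0, 0.0175, 0.0191, 0, 0], [0, 0.0208, 0.0272, 0, 0], [0, 0.0227, 0.0357, 0, 0], [0, 0.023, 0.0444, 0, 0], [0, 0.0219, 0.053, 0, 0], [0, 0.0193, 0.0613, 0, 0], [0, 0.0152, 0.0691, 0, 0], [0, 0.0099, 0.076, 0, 0]]
th -527.0 [[0, -0.0064, 0.0059, 0, 0], [0, -0.0138, 0.0106, 0, 0], [0, -0.0218, 0.0139, 0, 0], [0, -0.0304, 0.0158, 0, 0], [0, -0.0391, 0.0161, 0, 0], [0, -0.0477, 0.015, 0, 0], [0, -0.056, 0.0123, 0, 0], [0, -0.0637, 0.0083, 0, 0], [0, -0.0706, 0.003, 0, 0], [0, -0.0765, -0.0034, 0, 0]]
```

play_rows:
  series:
    - [0,0,0,0.04,0]
    - [0,0,0,0.075,0]
    - [0,0,0,0.095,0]
    - [0,0,0,0.106,0]
    - [0,0,0,0.111,0]
    - [0,0,0,0.1125,0]
    - [0,0,0,0.1125,0]
    - [0,0,0,0.1125,0]

```text
clock: 19.95
tool_pos: [0.5901, -0.1077, 0.2123]
orientation: [-180.0, -0.1, -24.4]
force: [0.8, 0.9, -0.8]
opening: 0.0181
```

play_rows:
  series:
    - [0,0.001,0.007,0,0]
    - [0,0.0005,0.0145,0,0]
    - [0,-0.0015,0.022,0,0]
    - [0,-0.005,0.0295,0,0]
    - [0,-0.0095,0.0365,0,0]
    - [0,-0.016,0.0425,0,0]
    - [0,-0.024,0.046,0,0]
    - [0,-0.0325,0.048,0,0]
    - [0,-0.041,0.048,0,0]
    - [0,-0.05,0.047,0,0]

```text
clock: 20.95
tool_pos: [0.524, -0.1294, 0.2113]
orientation: [180.0, -0.0, -24.4]
force: [0.8, 0.5, -2.1]
opening: 0.0177
```

play_rows:
  series:
    - [0,-0.0085,-0.0025,0,0]
    - [0,-0.016,-0.0065,0,0]
    - [0,-0.023,-0.012,0,0]
    - [0,-0.029,-0.0185,0,0]
    - [0,-0.0335,-0.026,0,0]
    - [0,-0.037,-0.034,0,0]
    - [0,-0.0385,-0.0425,0,0]
    - [0,-0.039,-0.051,0,0]
    - [0,-0.038,-0.0595,0,0]
    - [0,-0.0355,-0.068,0,0]

```text
clock: 21.95
tool_pos: [0.5203, -0.0526, 0.2108]
orientation: [180.0, 0.1, -24.4]
force: [0.2, 0.3, -0.3]
opening: 0.0177
```

```bash
python3 - <<'E'
from h import *
s=shot('scene','s10'); print(panfit(s)); crop(s,235,375,150,310,'s10c.png',3); o=get_obs();print(o['clock'],o['tool_pos'],o['force'],o['opening'])
E
```

```text
(array([ 0.54561076, -0.0942801 ]), np.float64(0.07550975078805539), 461)
22.0 [ 0.5212285  -0.05193867  0.21075643] [ 1.56859648 -0.08991233  0.25907304] 0.01809117345189359
```

View pics/s10c.png

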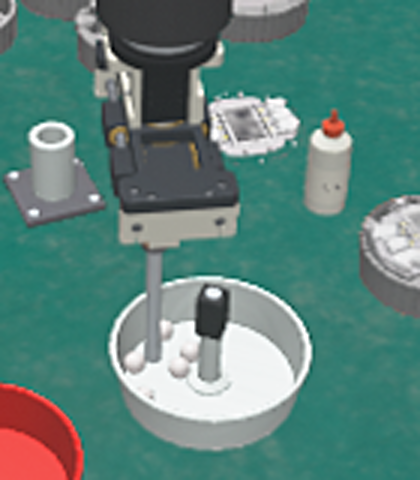

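```bash
python3 circ.py .5472 -.0909 124 .047 10 30 .047
```

```text
err mm [ 0.3 -0. ] z 0.21075642543986367 [ 1.56859648 -0.08991233  0.25907304] 22.0
th 24 [[0, 0.0049, -0.0066, 0, 0], [0, 0.0108, -0.0122, 0, 0], [0, 0.0177, -0.0167, 0, 0], [0, 0.0252, -0.02, 0, 0], [0, 0.0332, -0.0219, 0, 0], [0, 0.0413, -0.0224, 0, 0], [0, 0.0495, -0.0214, 0, 0], [0, 0.0573, -0.0191, 0, 0], [0, 0.0647, -0.0154, 0, 0], [0, 0.0712, -0.0105, 0, 0]]
th -76 [[0, 0.0056, 0.006, 0, 0], [0, 0.0101, 0.0128, 0, 0], [0, 0.0134, 0.0203, 0, 0], [0, 0.0153, 0.0283, 0, 0], [0, 0.0158, 0.0365, 0, 0], [0, 0.0148, 0.0446, 0, 0], [0, 0.0125, 0.0524, 0, 0], [0, 0.0088, 0.0598, 0, 0], [0, 0.004, 0.0664, 0, 0], [0, -0.002, 0.072, 0, 0]]
th -176 [[0, -0.0068, 0.0045, 0, 0], [0, -0.0144, 0.0078, 0, 0], [0, -0.0223, 0.0097, 0, 0], [0, -0.0305, 0.0102, 0, 0], [0, -0.0386, 0.0092, 0, 0], [0, -0.0465, 0.0069, 0, 0], [0, -0.0538, 0.0032, 0, 0], [0, -0.0604, -0.0017, 0, 0], [0, -0.066, -0.0076, 0, 0], [0, -0.0705, -0.0145, 0, 0]]
```

play_rows:
  series:
    - [0,0.005,-0.0065,0,0]
    - [0,0.011,-0.012,0,0]
    - [0,0.0175,-0.0165,0,0]
    - [0,0.025,-0.02,0,0]
    - [0,0.033,-0.022,0,0]
    - [0,0.0415,-0.0225,0,0]
    - [0,0.0495,-0.0215,0,0]
    - [0,0.0575,-0.019,0,0]
    - [0,0.0645,-0.0155,0,0]
    - [0,0.071,-0.0105,0,0]

```text
clock: 23.0
tool_pos: [0.5902, -0.0735, 0.2112]
orientation: [-180.0, -0.0, -24.4]
force: [-0.6, 1.5, -1.7]
opening: 0.0177
```

```bash
python3 - <<'E'
from h import *
s=shot('scene','s11'); print(panfit(s)); crop(s,235,375,150,310,'s11c.png',3); o=get_obs();print(o['clock'],o['tool_pos'],o['force'],o['opening'])
E
```

```text
(array([ 0.5463832 , -0.09151153]), np.float64(0.07547540832309785), 451)
23.05 [ 0.59047395 -0.07430918  0.21122501] [ 1.33393959 -0.64224745 -0.25776457] 0.017769774722587534
```

View pics/s11c.png

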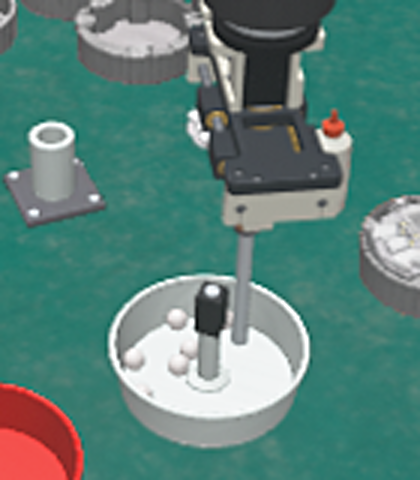

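```bash
python3 circ.py .548 -.0881 18 .0447 10 20 .046
```

```text
err mm [-0. -0.] z 0.21122500664467728 [ 1.33393959 -0.64224745 -0.25776457] 23.05
th -82 [[0, 0.0049, 0.0061, 0, 0], [0, 0.0087, 0.0129, 0, 0], [0, 0.0113, 0.0204, 0, 0], [0, 0.0125, 0.0282, 0, 0], [0, 0.0124, 0.0362, 0, 0], [0, 0.0109, 0.044, 0, 0], [0, 0.0078, 0.0514, 0, 0], [0, 0.0035, 0.0582, 0, 0], [0, -0.0019, 0.0641, 0, 0], [0, -0.0083, 0.069, 0, 0]]
th -182 [[0, -0.0071, 0.0037, 0, 0], [0, -0.0148, 0.0061, 0, 0], [0, -0.0227, 0.0071, 0, 0], [0, -0.0307, 0.0068, 0, 0], [0, -0.0386, 0.005, 0, 0], [0, -0.046, 0.002, 0, 0], [0, -0.0527, -0.0024, 0, 0], [0, -0.0586, -0.0078, 0, 0], [0, -0.0635, -0.0141, 0, 0], [0, -0.0672, -0.0213, 0, 0]]
```

play_rows:
  series:
    - [0,0.005,0.006,0,0]
    - [0,0.0085,0.013,0,0]
    - [0,0.0115,0.0205,0,0]
    - [0,0.0125,0.028,0,0]
    - [0,0.0125,0.036,0,0]
    - [0,0.011,0.044,0,0]
    - [0,0.008,0.0515,0,0]
    - [0,0.0035,0.058,0,0]
    - [0,-0.002,0.064,0,0]
    - [0,-0.0085,0.069,0,0]

```text
clock: 24.05
tool_pos: [0.5524, -0.1326, 0.2112]
orientation: [-180.0, -0.0, -24.4]
force: [-0.8, 0.5, -1.0]
opening: 0.0179
```

play_rows:
  series:
    - [0,-0.007,0.0035,0,0]
    - [0,-0.015,0.006,0,0]
    - [0,-0.0225,0.007,0,0]
    - [0,-0.0305,0.007,0,0]
    - [0,-0.0385,0.005,0,0]
    - [0,-0.046,0.002,0,0]
    - [0,-0.0525,-0.0025,0,0]
    - [0,-0.0585,-0.008,0,0]
    - [0,-0.0635,-0.014,0,0]
    - [0,-0.0635,-0.014,0,0]

```text
clock: 25.05
tool_pos: [0.5013, -0.0924, 0.2115]
orientation: [-180.0, -0.0, -24.4]
force: [0.4, -0.7, -1.0]
opening: 0.0177
```

play_rows:
  series:
    - [0,0,0,-0.02,0]
    - [0,0,0,-0.05,0]
    - [0,0,0,-0.09,0]
    - [0,0,0,-0.113,0]
    - [0,0,0,-0.113,0]
    - [0,0,0,-0.113,0]
    - [0,0,0,-0.113,0]

```text
clock: 25.75
tool_pos: [0.5003, -0.0934, 0.3228]
orientation: [179.9, 0.1, -24.4]
force: [0.0, 0.5, -2.0]
opening: 0.0178
```

```bash
python3 - <<'E'
from h import *
s=shot('scene','s12'); print(panfit(s)); crop(s,215,365,100,310,'s12c.png',3); o=get_obs();print(o['clock'],o['tool_pos'],o['force'],o['opening'])
E
```

```text
(array([ 0.54535242, -0.09130781]), np.float64(0.07554293382033907), 439)
25.8 [ 0.50042726 -0.09340552  0.32273179] [ 0.97474997  0.27386522 -0.21053993] 0.01758743684211774
```

View pics/s12c.png

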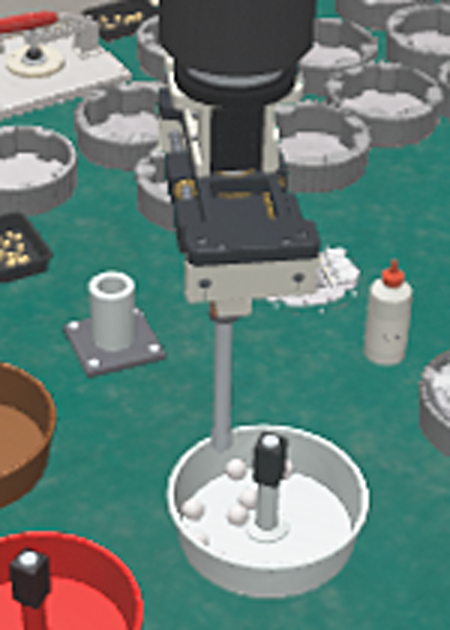

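```bash
python3 - <<'E'
from h import *
s=shot('wrist','w13')
E
```

```text
(no output)
```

View pics/w13.png

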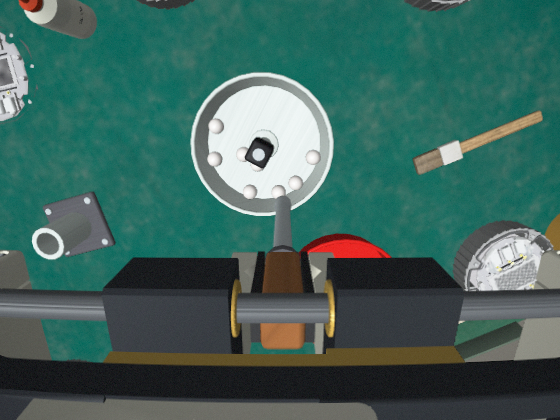

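```bash
python3 - <<'E'
from h import *
s=ld('w13'); c=[(216,126),(214,160),(242,154),(249,192),(278,192),(295,184),(314,158)]
p=plane(s,c,.013)[:,:2]
ini=np.array([[8.3,-30.2],[.7,-55],[-10,-30],[-26,-20],[-32.6,-3.3],[-31,-46],[-54,13],[-53,-20]])/1e3+[.555,-.0957]
P=cloud(s); f=s['frame'].astype(int); Z=P[...,2]
sub=np.zeros(Z.shape,bool); sub[60:225,180:345]=1
m=sub&(Z>.09)&(Z<.105); q=P[m]; print('grip',m.sum(),q.mean(0),cv2.minAreaRect(q[:,:2].astype(np.float32)))
print('gripc',plane(s,[(259,154)],.098))
m=sub&(Z>.036)&(Z<.05); q=P[m][:,:2]; A=np.c_[2*q,np.ones(len(q))]; x=np.linalg.lstsq(A,(q**2).sum(1),rcond=None)[0]; print('rim',x[:2],np.sqrt(x[2]+x[0]**2+x[1]**2))
print(np.round((p-x[:2])*1e3)); 
for q in p: print(np.round(np.hypot(*(ini-q).T)*1e3))
# stand mouth: circle fit
sub[:]=0; sub[180:280,20:130]=1
m=sub&(Z>.066)&(Z<.074); q=P[m][:,:2]; print('mouth',m.sum(),cv2.minAreaRect(q.astype(np.float32)),cv2.minEnclosingCircle(q.astype(np.float32)))
crop(s,180,345,60,225,'w13c.png',4)
E
```

```text
grip 546 [ 0.54742446 -0.08961295  0.09805854] ((0.5468749403953552, -0.08906665444374084), (0.021826351061463356, 0.022233128547668457), 37.58799743652344)
gripc [[ 0.54662277 -0.08942108  0.098     ]]
rim [ 0.54691703 -0.08913788] 0.07496129141706043
[[ 43.  41.]
 [  8.  62.]
 [  1.  28.]
 [-45.  41.]
 [-59.   8.]
 [-59. -15.]
 [-39. -48.]]
[ 82. 108.  89.  91.  84. 114.  95. 111.]
[ 99. 123.  99.  92.  79. 118.  77. 103.]
[67. 90. 65. 58. 45. 84. 51. 71.]
[ 99. 115.  88.  72.  54.  96.  34.  67.]
[88. 98. 73. 54. 39. 71. 14. 38.]
[78. 82. 61. 43. 35. 52. 25. 18.]
[57. 50. 39. 30. 41. 17. 55. 22.]
mouth 543 ((0.5556908249855042, 0.17751437425613403), (0.03931232914328575, 0.03912126272916794), 83.91608428955078) ((0.5553936958312988, 0.17796358466148376), 0.020626738667488098)
```

View pics/w13c.png

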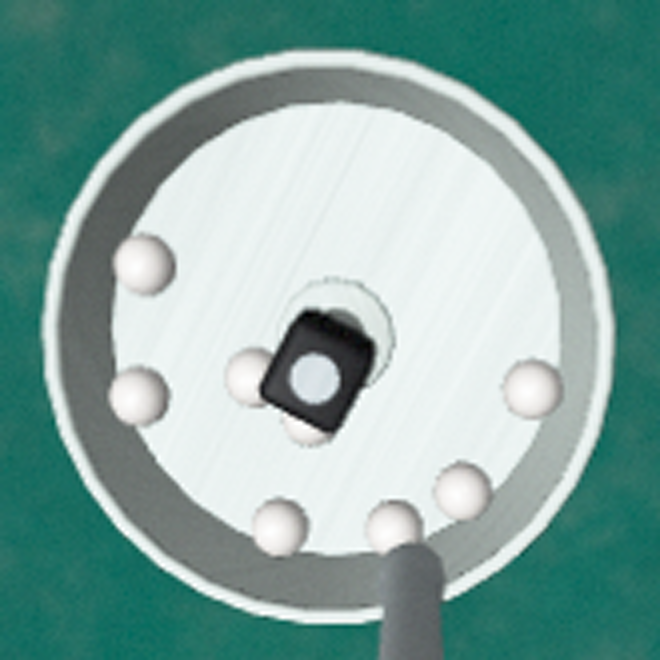

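All eight beads are in the pan and well displaced. The stand mouth centre (0.5555, 0.178) matches where I took the stick out. Now I'll go back over the stand.

play_rows:
  series:
    - [0,-0.003,-0.014,0,0]
    - [0,-0.011,-0.048,0,0]
    - [0,-0.02,-0.086,0,0]
    - [0,-0.029,-0.126,0,0]
    - [0,-0.038,-0.166,0,0]
    - [0,-0.047,-0.206,0,0]
    - [0,-0.055,-0.24,0,0]
    - [0,-0.06,-0.262,0,0]
    - [0,-0.062,-0.27,0,0]
    - [0,-0.062,-0.27,0,0]

```text
clock: 26.85
tool_pos: [0.5562, 0.179, 0.3234]
orientation: [179.9, 0.0, -24.4]
force: [1.1, -1.3, -1.3]
opening: 0.0178
```

play_rows:
  series:
    - [0,0,0,0,0]
    - [0,0,0,0,0]
    - [0,0,0,0,0]

```text
clock: 27.15
tool_pos: [0.5562, 0.1771, 0.3245]
orientation: [-180.0, -0.0, -24.5]
force: [-0.5, -0.4, -0.6]
opening: 0.0179
```

```bash
python3 - <<'E'
from h import *
s=shot('scene','s14'); w=shot('wrist','w14'); crop(s,205,305,30,230,'s14c.png',3); o=get_obs();print(o['clock'],o['tool_pos'],o['force'],o['opening'])
P=cloud(s)
for lo,hi in [(.122,.135),(.15,.17),(.19,.21),(.22,.235)]:
    m=(P[...,2]>lo)&(P[...,2]<hi)&(np.abs(P[...,0]-.5556)<.02)&(abs(P[...,1]-.1779)<.02); print(lo,m.sum(),P[m].mean(0))
E
```

```text
27.25 [0.55628877 0.17735139 0.32444707] [ 0.7757889  -0.7473317  -0.29317348] 0.017850341923162195
0.122 20 [0.55368008 0.17178087 0.12878315]
0.15 31 [0.55415848 0.17318785 0.15895958]
0.19 31 [0.55427134 0.17353164 0.20064413]
0.22 28 [0.55453751 0.17373189 0.22702687]
```

View pics/s14c.png

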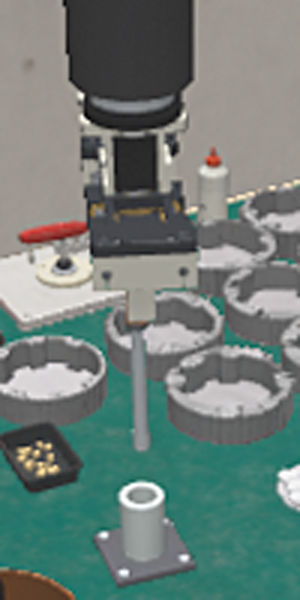

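View pics/w14.png

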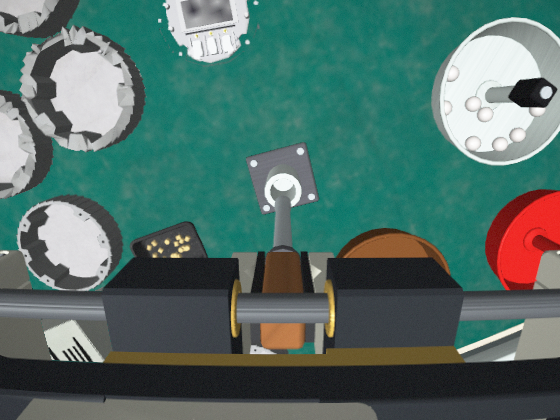

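play_rows:
  series:
    - [0,0,0,0.015,0]
    - [0,0,0,0.03,0]
    - [0,0,0,0.045,0]
    - [0,0,0,0.06,0]
    - [0,0,0,0.06,0]
    - [0,0,0,0.06,0]

```text
clock: 27.85
tool_pos: [0.5565, 0.1779, 0.2646]
orientation: [180.0, -0.0, -24.4]
force: [0.1, 0.2, 0.2]
opening: 0.0176
```

play_rows:
  series:
    - [0,0,0,0.015,0]
    - [0,0,0,0.028,0]
    - [0,0,0,0.038,0]
    - [0,0,0,0.045,0]
    - [0,0,0,0.049,0]
    - [0,0,0,0.049,0]
    - [0,0,0,0.049,0]
    - [0,0,0,0.049,0]

```text
clock: 28.65
tool_pos: [0.5565, 0.1782, 0.2156]
orientation: [-180.0, -0.0, -24.4]
force: [-0.2, 0.1, -0.8]
opening: 0.0177
```

play_rows:
  series:
    - [30,0,0,0,0]
    - [60,0,0,0,0]
    - [100,0,0,0,0]
    - [100,0,0,0,0]
    - [100,0,0,0,0]
    - [100,0,0,0,0]
    - [100,0,0,0,0]
    - [100,0,0,0,0]

```text
clock: 29.45
tool_pos: [0.5563, 0.1781, 0.2152]
orientation: [-180.0, -0.0, -24.4]
force: [0.1, -0.2, -0.2]
opening: 0.0761
```

play_rows:
  series:
    - [100,0,0,-0.02,0]
    - [100,0,0,-0.06,0]
    - [100,0,0,-0.1,0]
    - [100,0,0,-0.14,0]
    - [100,0,0,-0.16,0]
    - [100,0,0,-0.16,0]
    - [100,0,0,-0.16,0]
    - [100,0,0,-0.16,0]

```text
clock: 30.25
tool_pos: [0.5558, 0.178, 0.3739]
orientation: [179.9, 0.1, -24.4]
force: [0.7, 0.5, 0.4]
opening: 0.0878
```

```bash
python3 - <<'E'
from h import *
s=shot('scene','s15'); w=shot('wrist','w15'); crop(s,205,365,100,310,'s15c.png',3); o=get_obs();print(o['clock'],o['tool_pos'],o['orientation'],o['force'],o['opening'])
P=cloud(w); Z=P[...,2]
m=(Z>.17)&(Z<.215)&(abs(P[...,0]-.556)<.04)&(abs(P[...,1]-.178)<.04); q=P[m]; print(m.sum(),q.mean(0),q[:,2].max(),cv2.minAreaRect(q[q[:,2]>.19][:,:2].astype(np.float32)))
f=w['frame']
E
```

```text
30.35 [0.55596982 0.17798625 0.37386284] [ 1.79894410e+02  7.18045910e-02 -2.44231738e+01] [ 0.5264653   1.23608601 -0.7525401 ] 0.08786320140784487
557 [0.55884003 0.17784852 0.19316987] 0.19866160404490935 ((0.5567878484725952, 0.17883355915546417), (0.016897033900022507, 0.01753712072968483), 65.63111877441406)
```

View pics/s15c.png

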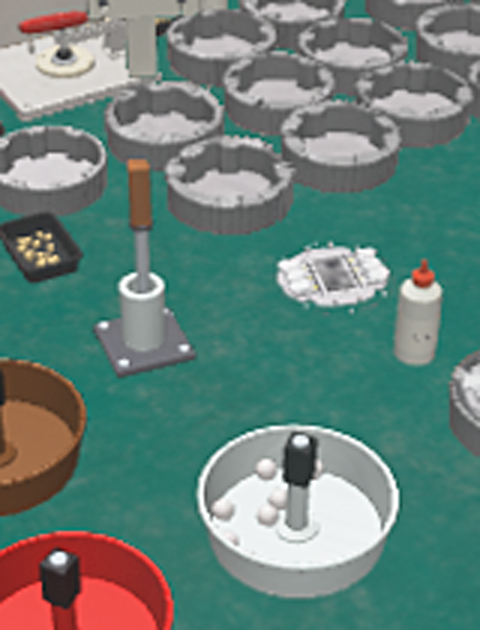

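View pics/w15.png

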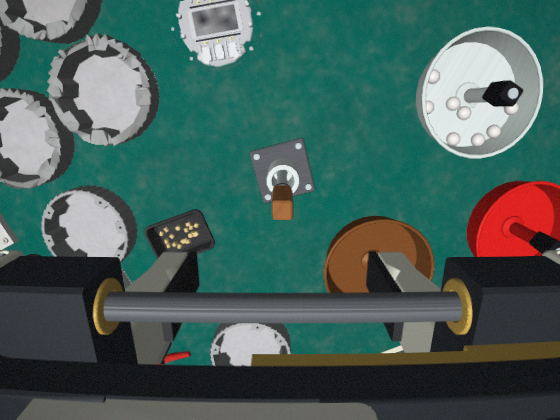

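The stick is upright and fully down in the stand. Next I'll move above the pan's grip, turning 28°.

play_rows:
  series:
    - [100,0.008,0.02,0,3]
    - [100,0.022,0.054,0,8]
    - [100,0.038,0.092,0,13]
    - [100,0.054,0.13,0,18]
    - [100,0.07,0.168,0,23]
    - [100,0.084,0.204,0,27]
    - [100,0.095,0.23,0,28]
    - [100,0.102,0.247,0,28]
    - [100,0.102,0.247,0,28]
    - [100,0.102,0.247,0,28]

```text
clock: 31.35
tool_pos: [0.5469, -0.0892, 0.3745]
orientation: [179.9, 0.0, -52.5]
force: [-0.5, 0.3, -0.2]
opening: 0.0875
```

play_rows:
  series:
    - [100,0,0,0.03,0]
    - [100,0,0,0.055,0]
    - [100,0,0,0.065,0]
    - [100,0,0,0.065,0]
    - [100,0,0,0.065,0]
    - [100,0,0,0.065,0]

```text
clock: 31.95
tool_pos: [0.5477, -0.0887, 0.3116]
orientation: [-179.9, -0.1, -52.4]
force: [0.5, -0.1, 0.2]
opening: 0.0874
```

```bash
python3 - <<'E'
from h import *
w=shot('wrist','w16'); o=w['obs'];print(o['clock'],o['tool_pos'],o['orientation'],o['joint_pos'])
P=cloud(w); Z=P[...,2]
near=(np.hypot(P[...,0]-.547,P[...,1]+.089)<.1)
m=near&(Z>.092)&(Z<.104); q=P[m]; r=cv2.minAreaRect(q[:,:2].astype(np.float32)); print(m.sum(),q.mean(0),r)
m=near&(Z>.037)&(Z<.047); q=P[m][:,:2]; A=np.c_[2*q,np.ones(len(q))]; x=np.linalg.lstsq(A,(q**2).sum(1),rcond=None)[0]; print('rim',x[:2],np.sqrt(x[2]+x[0]**2+x[1]**2))
E
```

```text
31.95 [ 0.54774401 -0.08868744  0.31155732] [-1.79906790e+02 -7.35374248e-02 -5.23902243e+01] [ 1.10394810e+01  8.47113704e+00 -1.30301526e+01  2.58999468e-02
 -6.83824534e+01  2.65608371e+01]
519 [ 0.54742432 -0.08980685  0.09809731] ((0.5470232367515564, -0.08950334042310715), (0.020977837964892387, 0.021523142233490944), 37.10273742675781)
rim [ 0.54709018 -0.08916947] 0.07487038513869547
```

View pics/w16.png

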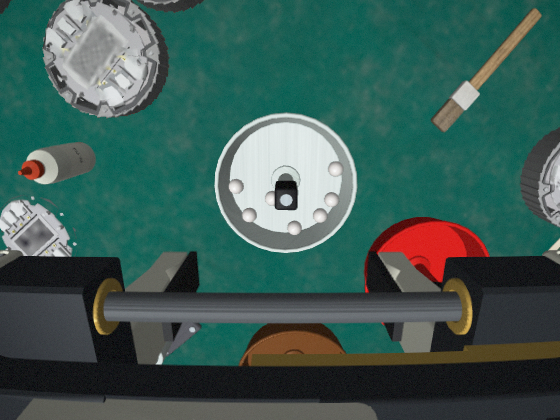

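play_rows:
  series:
    - [100,0,0,0.03,0]
    - [100,0,0,0.07,0]
    - [100,0,0,0.105,0]
    - [100,0,0,0.135,0]
    - [100,0,0,0.158,0]
    - [100,0,0,0.172,0]
    - [100,0,0,0.18,0]
    - [100,0,0,0.18,0]
    - [100,0,0,0.18,0]
    - [100,0,0,0.18,0]

```text
clock: 33.0
tool_pos: [0.5478, -0.0889, 0.1313]
orientation: [-179.9, -0.1, -52.4]
force: [-0.4, -0.2, 0.0]
opening: 0.0877
```

play_rows:
  series:
    - [60,0,0,0,0]
    - [40,0,0,0,0]
    - [30,0,0,0,0]
    - [30,0,0,0,0]
    - [30,0,0,0,0]
    - [0,0,0,0,0]
    - [0,0,0,0,0]
    - [0,0,0,0,0]
    - [0,0,0,0,0]
    - [0,0,0,0,0]

```text
clock: 34.0
tool_pos: [0.5466, -0.0893, 0.1301]
orientation: [179.9, 0.0, -52.4]
force: [-2.0, -2.2, 1.8]
opening: 0.0223
```

```bash
python3 - <<'E'
from h import *
s=shot('scene','s17'); crop(s,215,375,120,310,'s17c.png',3); o=get_obs();print(o['clock'],o['tool_pos'],o['orientation'],o['force'],o['opening']); print(panfit(s))
E
```

```text
34.05 [ 0.54653489 -0.08927773  0.13012727] [ 1.79942564e+02  1.83572798e-02 -5.24300887e+01] [-2.58189624 -2.20710966  2.843705  ] 0.021793007690278234
(array([ 0.54626089, -0.09038802]), np.float64(0.07539548256132796), 321)
```

View pics/s17c.png

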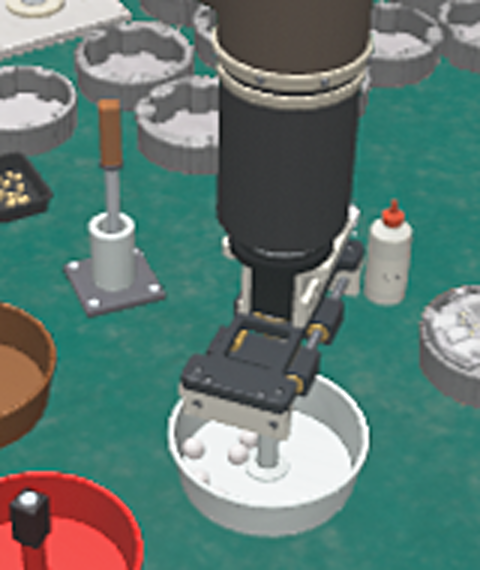

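Gripped, opening 22 mm. Now I'll lift smoothly by 150 mm.

play_rows:
  series:
    - [0,0,0,-0.002,0]
    - [0,0,0,-0.005,0]
    - [0,0,0,-0.009,0]
    - [0,0,0,-0.014,0]
    - [0,0,0,-0.019,0]
    - [0,0,0,-0.024,0]
    - [0,0,0,-0.029,0]
    - [0,0,0,-0.034,0]
    - [0,0,0,-0.038,0]
    - [0,0,0,-0.04,0]

```text
clock: 35.05
tool_pos: [0.5472, -0.089, 0.1707]
orientation: [-180.0, -0.0, -52.4]
force: [0.9, -0.2, -5.1]
opening: 0.0216
```

```bash
python3 - <<'E'
from h import *
s=shot('scene','s18'); crop(s,215,375,100,290,'s18c.png',3); o=get_obs();print(o['clock'],o['tool_pos'],o['orientation'],o['force'],o['moment'],o['opening'])
E
```

```text
35.1 [ 0.54726226 -0.0889185   0.17082993] [-1.79959732e+02 -2.54178179e-02 -5.24184432e+01] [ 0.05601228  0.0273248  -4.28296876] [ 0.10544282 -0.08380771  0.0066694 ] 0.021917367849037032
```

View pics/s18c.png

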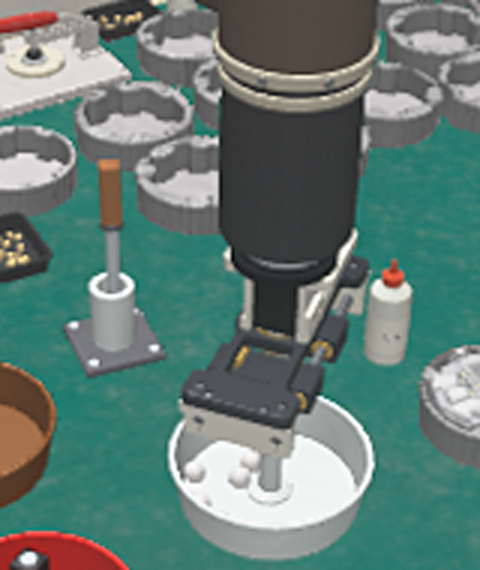

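Level, carrying about 4.3 N. I'll continue another 110 mm and settle.

play_rows:
  series:
    - [0,0,0,-0.003,0]
    - [0,0,0,-0.008,0]
    - [0,0,0,-0.014,0]
    - [0,0,0,-0.02,0]
    - [0,0,0,-0.026,0]
    - [0,0,0,-0.032,0]
    - [0,0,0,-0.038,0]
    - [0,0,0,-0.044,0]
    - [0,0,0,-0.05,0]
    - [0,0,0,-0.056,0]

```text
clock: 36.1
tool_pos: [0.547, -0.089, 0.2266]
orientation: [180.0, 0.0, -52.4]
force: [0.4, -0.8, -4.7]
opening: 0.0221
```

play_rows:
  series:
    - [0,0,0,-0.006,0]
    - [0,0,0,-0.012,0]
    - [0,0,0,-0.018,0]
    - [0,0,0,-0.024,0]
    - [0,0,0,-0.03,0]
    - [0,0,0,-0.036,0]
    - [0,0,0,-0.042,0]
    - [0,0,0,-0.047,0]
    - [0,0,0,-0.051,0]
    - [0,0,0,-0.054,0]

```text
clock: 37.1
tool_pos: [0.547, -0.089, 0.2805]
orientation: [-180.0, -0.0, -52.4]
force: [-0.2, 0.4, -4.2]
opening: 0.022
```

play_rows:
  series:
    - [0,0,0,0,0]
    - [0,0,0,0,0]
    - [0,0,0,0,0]
    - [0,0,0,0,0]
    - [0,0,0,0,0]
    - [0,0,0,0,0]
    - [0,0,0,0,0]
    - [0,0,0,0,0]
    - [0,0,0,0,0]
    - [0,0,0,0,0]

```text
clock: 38.1
tool_pos: [0.547, -0.0889, 0.2802]
orientation: [-180.0, 0.0, -52.4]
force: [-0.2, 0.1, -4.0]
opening: 0.0215
```

```bash
python3 - <<'E'
from h import *
s=shot('scene','s19'); save('s19.png',s['frame']); w=shot('wrist','w19'); o=get_obs();print(o['clock'],o['tool_pos'],o['orientation'],o['force'],o['qvel'],o['opening'])
P=cloud(s); 
near=(abs(np.hypot(P[...,0]-.547,P[...,1]+.089)-.0755)<.004)
m=near&(P[...,2]>.14)&(P[...,2]<.21)
z=P[m]; z=z[z[:,2]>.185]; A=np.c_[z[:,:2]-[.547,-.089],np.ones(len(z))]; print(len(z),np.linalg.lstsq(A,z[:,2],rcond=None)[0])
E
```

```text
38.2 [ 0.54703517 -0.08896708  0.28016674] [ 1.79999008e+02 -1.58961945e-04 -5.24223242e+01] [-0.12852733 -1.27051549 -4.62104522] [-0.02249698 -0.03442968 -0.00320207  0.05919361 -0.0462134   0.00490593] 0.021623177174186367
473 [-0.0042791  -0.00364538  0.19175413]
```

View pics/s19.png

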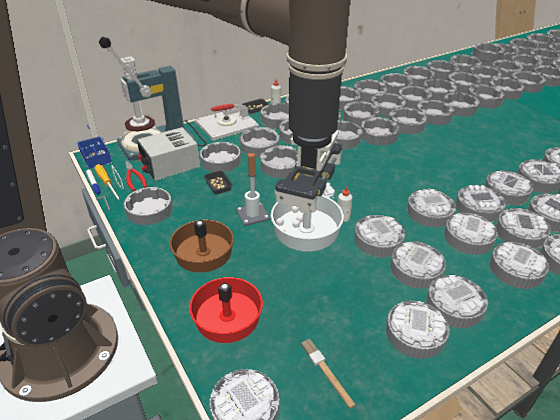

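View pics/w19.png

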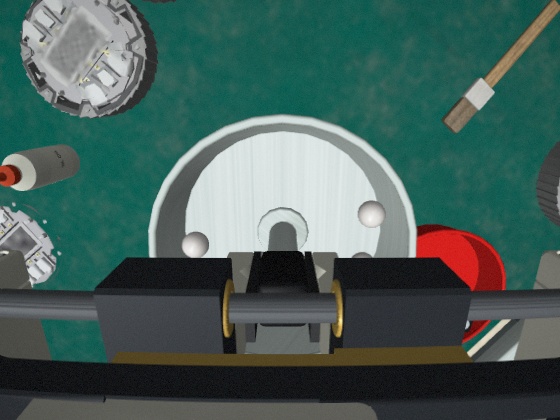

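The pan is held level with its rim at z≈0.192, so its underside is at about 0.15 m. It's still, and no beads are on the table. The stick is upright in the stand and the bystanders are in place.

```bash
python3 -c "
from plant import close_job; print(close_job())"
```

```text
the job is handed in; nothing more can be done
None
```

The job is handed in at about 38 s of the allowed 72 s, with the pan held in the air. No verdict was reported.

**Stirring:** I made four to five clockwise turns with the foot about 8 mm above the table, roughly 4 mm above the pan's floor. Two turns might have been enough, but after the first passes I could not be sure the outer beads had moved 15 mm, so I stirred again at a larger radius. The last bead check from the wrist camera showed all eight in the pan. Individual beads can't be told apart. Measured against all eight start positions, seven beads were 14 mm or more from the nearest and six were 17 mm or more. The eighth was partly hidden behind the grip and not measured.

**Pan movement:** Stirring pushed the loose pan about 10 mm and turned it about 9°. I re-measured it and corrected for this before gripping.

**Stick:** It is back in the stand with its top at about 0.198 m, which means it is fully down. It looked upright and clear of the fingers.

**Final checks:**
- **Height and level:** the rim is at 0.192 m, so the underside is about 0.15 m above the table. The tilt is under 0.01 rad.
- **Hold:** the arm is at rest and carrying about 4.5 N.
- **Bystanders:** they looked untouched by eye; I did not measure them.
- **Beads:** only some can be seen in the last views because the gripper hides the rest. None were seen on the table, and the load fits a pan with its beads in it.

**Disagreement:** the scene camera placed the pan about 2–3 mm from where the wrist camera did during stirring. I used the wrist camera's values, and the grasp confirmed them.

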